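# Make ready the bangle former

### The arm

A 7-joint arm with a two-finger parallel gripper is mounted at the origin on a cart in front of the work surface, level with it; the furniture and walls round the work are solid. World frame = base frame: x ahead of the robot, y to its left, z up, the work surface at z = 0. Lengths are in m, angles in rad, forces in N, time in s.
With the tool pointing down it reaches from about 0.4 to 0.85 m from the base axis. Payload 4.4 kg.
Tool frame: the origin (TCP) lies between the finger pads; the fingertips stand 14 mm ahead of it and the grasp point (between the pads) lies 5 mm behind it (r.tip_reach is the distance from the TCP to the fingertips, in m); z points along the fingers, y is the line along which they close (so a half turn about z gives the same grasp; the last joint's range is limited). The gripper opens to 94 mm and grips with 3 to 60 N. Pads are 16 mm wide; open, the fingers measure 119 mm over their backs; the gripper's body (75 mm by 177 mm) begins 78 mm behind the grasp point.
Start: joints at [1.228, 0.628, 0.038, 1.517, -0.027, 0.996, -0.02], TCP at [0.178, -0.625, 0.219] pointing down, gripper open.
Joint ranges: [-3.06, 3.06], [-0.37, 2.12], [-1.25, 1.32], [0.18, 2.47], [-1.1, 4.24], [0.23, 1.98], [-2.94, 2.94]. Speed limits (rad/s): [2.57, 2.57, 3.14, 3.14, 3.14, 3.14, 3.14].

### API

Orientations are given as [roll, pitch, yaw] about the fixed x, y, z axes, in that order (R = Rz(yaw) Ry(pitch) Rx(roll)).
In Python, from workcell import telemetry, imaging, ticket, r gives the robot as it stands. The module is installed in compiled form; this text tells all that it offers.
- The arm moves only by the tool send_rows, never from a script. Its argument "series" is a list of rows, each a list of 3 entries, a list of its own where there are three numbers: the shift along the tool's x, y, z in mm, then the turn about the tool's z in rad, then the opening, from 0 (shut) to 1 (fully open). In form: [[[x, y, z], roll, hand], ...]. A call has 1 to 8 rows; each row is the pose to reach, as a shift and turn from the pose commanded when the call began, along the tool's axes at that moment; what a row does not reach only later rows make up. A row lasts 1/12 s, in which the tool goes at most 41.7 mm and 7.16 degrees, less where a joint would pass 70% of its speed; a pose out of reach is approached as far as the arm can. A call with a gripper value outside its range is refused whole. The fingers move at their own pace and stop on an object; "grip_force" is the grip in N (left out, the last holds). Time passes only in rows, so rows that repeat a pose let the fingers close. It gives the time, the measured TCP pose, the force, the opening and the grip force at its end, in the units of the state.
- telemetry.sense(): the state, without advancing time (a new reading comes with each control period).
- imaging.capture(name): name is "scene" or "top" or "wrist"; returns a dict with "img" (420x560x3 uint8, red, green, blue), "vertical_fov" (degrees; the focal length in pixels is half the picture's height over the tangent of half this angle, whatever the lens; pixels are square), "cx", "cy" (the principal point, pixels), "R" (3x3) and "t" (3): a world point X has camera coordinates R X + t. Camera axes: x right, y down, z forward; pixel columns grow to the right and rows downward; lengths in m; the calibration is good to about 2 mm. A picture is of the moment at which its call begins. There is no depth.
- ticket.job_done(): hands the job in; it is judged then, once.
The state is a dict: "clock": time; "qpos": joint angles; "joint_vel": joint speeds; "effort": joint torques, N m; "eef_pos": TCP position; "tool_rot": TCP orientation; "ft_force": force on the tool from outside, world axes, zero at the start; "torque": the same for the moment, N m; "width": finger opening in m; "gripper_force": force on a finger pad.
Only numpy, scipy, OpenCV 4.12 (cv2) and the standard library are available. Lean on these libraries where they do the work, as an engineer would, in place of code of your own. Each camera call takes 0.05 s, during which the arm holds its last target. There are 200 camera calls.

### The job

Get the bangle former ready for work: turn each loose keyed collar on the bench so that its keyway matches the key of the upright shaft and slide it fully home, one on top of the other, then fit the crank arm by its keyed hub on top of the collars and wind it clockwise (seen from above) right up to the stop. Also lay the brass bar lengthwise on the narrow ledge of the feed rest, centred and lying along it. Let go of everything and leave the other things on the bench where they are.

Things in the scene. Friction and masses are not known exactly. Their poses are not given: they have to be found in the camera images.
- shaft_seat (a point): Centre of the seat (round shoulder, 34 mm across, 40 mm above the bench) at the foot of the former's upright steel shaft. z up along the shaft; x points out through the shaft's brass key and turns with the shaft. A small red lug below the seat points the same way. Blue fixed base 115 x 115 x 10 mm, round housing 72 mm across up to 26 mm.
- shaft_tip (a point): Centre of the shaft's top end, axes as shaft_seat. Shaft 18 mm diameter, 60 mm tall above the seat, top 4 mm chamfered. Key 8 mm wide, outer face 14 mm from the axis, from the seat to 47 mm above it, ending in a pointed roof 4 mm higher.
- spindle (a joint): Angle of the shaft, rad, growing clockwise seen from above; turns with light friction (about 0.06 N m) from -0.4 to a stop at 1.9, and stays where it is left. It starts between 0 and 0.6. A part keyed on it has up to 0.1 rad of play either way.
- crank_hub (a point): Hub centre of the grey crank arm (loose, 165 g, lies flat, red handle up). Hub 14 mm tall, 42 mm diameter, gripping flats 34 mm apart (at +y, -y); through bore 20.4 mm, keyway 10.4 mm wide to 15.6 mm from the axis toward x. x points along the arm (15 wide, 10 thick) to the handle, z up; origin 7 mm above the underside.
- crank_handle (a point): Middle of the crank's upright red handle (16 to 17 mm diameter, 36 mm tall, spins freely on its own axis), 60 mm from the hub's axis, 22.5 mm above the hub's centre. Axes as crank_hub.
- rest_top (a point): Centre of the top of the feed rest's narrow steel ledge, 48 mm above the bench (fixed blue stand, foot 56 x 70 mm, 8 mm thick). Ledge 14 mm wide (along x), 70 mm long (along y), flat, no lips; z up.
- lamp_head (a point): Centre of the underside of the fixed grey lamp head that hangs over the bench: a box 94 mm (x) by 412 mm (y) by 50 mm tall, its underside 237 mm above the bench. Keep hand and arm clear of it when crossing from side to side.
- bar_centre (a point): Centre of the loose brass bar, 12 x 130 x 12 mm (long along y), 120 g; lies flat on the bench, any of its long faces may be up.
- collar_0_centre (a point): Centre of the brass (yellow) collar (loose, 90 g, may be absent, either face may be up), 6.5 mm above what it lies on. 13 mm tall, 48 mm diameter, gripping flats 38 mm apart (at +y, -y); through bore 20.4 mm, keyway 10.4 mm wide to 15.6 mm from the axis toward x, a white line beyond it on each face. z along the axis.
- collar_1_centre (a point): Centre of the copper (reddish) collar (loose, 90 g, may be absent, either face may be up), 6.5 mm above what it lies on. 13 mm tall, 48 mm diameter, gripping flats 38 mm apart (at +y, -y); through bore 20.4 mm, keyway 10.4 mm wide to 15.6 mm from the axis toward x, a white line beyond it on each face. z along the axis.
- collar_2_centre (a point): Centre of the black plastic collar (loose, 90 g, may be absent, either face may be up), 6.5 mm above what it lies on. 13 mm tall, 48 mm diameter, gripping flats 38 mm apart (at +y, -y); through bore 20.4 mm, keyway 10.4 mm wide to 15.6 mm from the axis toward x, a white line beyond it on each face. z along the axis.
- wax_spool: Bystander: green wire spool with wooden flanges, 44 mm diameter, 34 mm tall; origin at the centre of its underside.
- polish_jar: Bystander: white jar with black lid, 54 mm diameter, 50 mm tall; origin at the centre of its underside.
- felt_stick: Bystander: pale work stick 17 x 105 x 12 mm; origin at the centre of its underside.
- ring_clamp: Bystander: orange wooden ring clamp 26 x 118 x 26 mm; origin at the centre of its underside.
- tweezers: Bystander: steel tweezers 14 x 142 x 9 mm; origin at the centre of its underside.
- borax_dish: Bystander: white dish 72 mm diameter, 18 mm tall; origin at the centre of its underside.
There are look-alikes about, which are no part of the job. Of the things that look like the part that bears collar_1_centre, take the one that is farthest from the robot's base at the start. What is shaped like the part that bears crank_hub but green is not meant.

How it is judged:
On the way, in this order (a step that is already met when the one before it is completed fails the run):
1. all collars present are keyed on the shaft and home (horizontal distance between each of collar_0_centre, collar_1_centre, collar_2_centre and shaft_seat below 0.004 m and z of each of collar_0_centre, collar_1_centre, collar_2_centre in the frame of shaft_seat below 0.036 m and angle between the z axis of each of collar_0_centre, collar_1_centre, collar_2_centre and the z axis of shaft_seat, either way round below 0.12 rad and z of any of collar_0_centre, collar_1_centre, collar_2_centre in the frame of shaft_seat below 0.0095 m), for 0.2 s.
2. the crank's hub is keyed on the shaft on top of the collars (horizontal distance between crank_hub and shaft_seat below 0.004 m and z of crank_hub in the frame of shaft_seat below 0.05 m and angle between crank_hub's own z axis and vertical below 0.15 rad and (distance between crank_hub and collar_0_centre below 0.018 m or distance between crank_hub and collar_1_centre below 0.018 m or distance between crank_hub and collar_2_centre below 0.018 m)), for 0.2 s.
3. the crank, on the shaft, has been wound clockwise to the stop (all of step 2 and value of joint spindle above 1.78 rad), for 0.2 s.
At the end, for the whole second after the job is handed in: All collars present stacked level on the shaft (4 mm of its axis, gaps under 3 mm in all), the crank hub on the top collar (5 mm), the shaft at its stop (joint over 1.78), the bar on the ledge (centre 7 mm across, 22 mm along, 0.2 rad) (all of step 1 and all of step 3 and x of bar_centre in the frame of rest_top between -0.007 and 0.007 m and y of bar_centre in the frame of rest_top between -0.022 and 0.022 m and z of bar_centre in the frame of rest_top between 0.003 and 0.01 m and angle between the y axis of bar_centre and the y axis of rest_top, either way round below 0.2 rad); the robot touches nothing.
It fails at once if one of the six bystanders is pushed more than 4 cm (distance of any of wax_spool, polish_jar, felt_stick, ring_clamp, tweezers, borax_dish from where it was at the start of the episode above 0.04 m).
Of collar_0, collar_1, collar_2 only 2 to 3 are there at a start; the rules pass over those that are not, and their reading is None.
At some moment in a run one of collar_0, collar_1, collar_2, bar may be knocked a few centimetres aside while the robot is not near it.
It also fails if it takes over 200 s, if anything falls off the work surface, if the arm or the gripper's body presses on something with over 40 N, if the wrist force passes 120 N, or if a joint passes its speed limit or range.

## Working session

There is one attempt and no reset: what is moved stays moved. The work goes in short steps, Python scripts to look and compute and a tool call to move; the robot and the scene stay as the last step left them, time stands still between calls to the robot, and variables do not carry over. Pictures are saved under pics/ and viewed, at most 14 in all, crops included, and the job is handed in when it is done.

Besides the shell and the picture viewer there is one more tool, called after "Request:" as name(argument=value, ...), one argument or row to a line, values as JSON. send_rows: Moves the arm, as the interface text tells. Its arguments: {"type":"object","properties":{"series":{"type":"array"},"grip_force":{"type":"number"}},"required":["series"]}

```bash
mkdir -p pics; ls; python3 - <<'E'
from workcell import telemetry, imaging, ticket, r
import cv2
s=telemetry.sense(); print(s)
print(r.tip_reach)
for n in("scene","top","wrist"):
    c=imaging.capture(n); cv2.imwrite(f"pics/{n}0.png",c["img"][:,:,::-1]); print(n,c["vertical_fov"],c["cx"],c["cy"],c["R"],c["t"])
E
```

```text
pics
{'clock': 0.0, 'qpos': array([ 1.22818086,  0.62927686,  0.03843875,  1.51833935, -0.02698422,
        0.99632316, -0.02001164]), 'joint_vel': array([-0.00109334, -0.0006653 , -0.00113288, -0.00090744, -0.00051429,
        0.00139703, -0.00097884]), 'effort': array([-4.92870422e-04, -5.49714947e+01,  1.14324924e+00, -1.86624599e+01,
       -5.22491871e-02,  2.37555639e-02,  1.70585045e-04]), 'eef_pos': array([ 0.17749395, -0.62463928,  0.21860811]), 'tool_rot': array([-3.13976408e+00,  3.14642379e-05,  2.76815687e-01]), 'ft_force': array([0.33100101, 0.16957739, 0.0249242 ]), 'torque': array([ 0.02805975,  0.02762012, -0.02165378]), 'gripper_force': 0.0, 'width': 0.09400452198569004}
0.014
scene 45.696842800559125 278.68504005395675 201.46907802117843 [[ 0.71081531 -0.70329688 -0.01072833]
 [-0.32248029 -0.31229679 -0.8935755 ]
 [ 0.62509844  0.63862682 -0.44878472]] [-0.23583081  0.3465897   1.05917759]
top 55.58400852656647 279.27207286890945 208.70723202073452 [[ 0.00303817 -0.99984535  0.01732205]
 [-0.99665822 -0.00444156 -0.08156393]
 [ 0.08162825 -0.01701636 -0.99651757]] [0.14807784 0.48267082 1.512166  ]
wrist 68.13984158331282 277.77375512605977 213.67586303165882 [[ 0.27397874 -0.96173316 -0.00223015]
 [-0.92443374 -0.26399101  0.27519266]
 [-0.26525065 -0.07333531 -0.96138651]] [-0.6492028  -0.02922764  0.39202296]
```

View pics/top0.png

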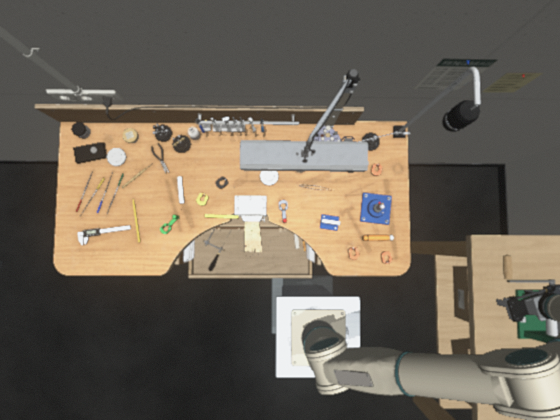

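View pics/scene0.png

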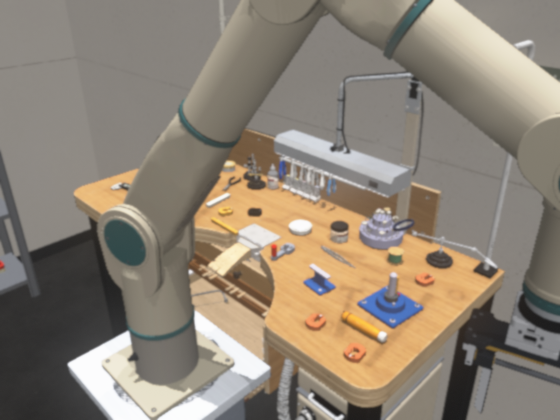

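The top view shows the former at (376,207), the rest at (330,222), the grey crank at (283,210) and a green crank at (170,224). The yellow collar is at (202,199), the black one at (222,183), and there are three copper rings at (352,254), (385,257) and (376,170). I'll zoom in.

```bash
cat > h.py <<'E'
import numpy as np, cv2
from workcell import telemetry, imaging, ticket, r
def cap(n):
    c=imaging.capture(n); c["f"]=210/np.tan(np.radians(c["vertical_fov"]/2)); return c
def ray(c,u,v):
    d=c["R"].T@np.array([(u-c["cx"])/c["f"],(v-c["cy"])/c["f"],1]); return -c["R"].T@c["t"],d
def onz(c,u,v,z):
    o,d=ray(c,u,v); return o+d*(z-o[2])/d[2]
def proj(c,X):
    p=c["R"]@np.asarray(X,float)+c["t"]; return c["f"]*p[:2]/p[2]+[c["cx"],c["cy"]]
E
python3 - <<'E'
from h import *
c=cap("top"); im=c["img"][:,:,::-1]
cr=im[150:280,140:410]; cv2.imwrite("pics/topz.png",cv2.resize(cr,None,fx=2.9,fy=2.9,interpolation=cv2.INTER_CUBIC))
for n,u,v,z in [("former",376,207,.1),("rest",330,222,.04),("crank",283,210,.01),("yel",202,199,.01),("blk",222,183,.01),("c1",352,254,.01),("c2",385,257,.01),("c3",376,170,.01),("bar",222,217,.01),("lamp",304,155,.28)]:
    print(n,onz(c,u,v,z).round(3))
E
```

```text
former [ 0.483 -0.202  0.1  ]
rest [ 0.431 -0.042  0.04 ]
crank [0.478 0.135 0.01 ]
yel [0.519 0.448 0.01 ]
blk [0.582 0.372 0.01 ]
c1 [ 0.31 -0.13  0.01]
c2 [ 0.298 -0.257  0.01 ]
c3 [ 0.636 -0.228  0.01 ]
bar [0.45 0.37 0.01]
lamp [0.635 0.075 0.28 ]
```

View pics/topz.png

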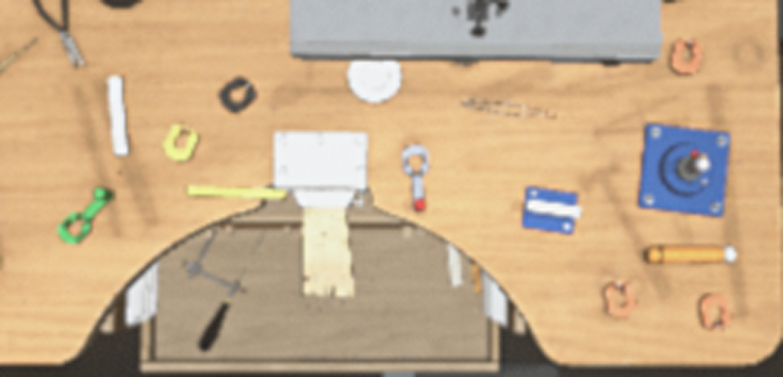

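Three collars are present. The copper collar to take is the one farthest from the base, at (0.636,-0.228). Next I'll add a goto helper and the wrist camera offset.

```bash
cat >> h.py <<'E'
from scipy.spatial.transform import Rotation as Ro
def go(*targets):
    """targets: (x,y,z,yaw) world -> shift mm in tool axes and turn"""
    s=telemetry.sense(); R=Ro.from_euler("xyz",s["tool_rot"]).as_matrix()
    print("t",round(s["clock"],1),"pos",s["eef_pos"].round(4),"rot",s["tool_rot"].round(3),"F",s["ft_force"].round(1),"w",round(s["width"],4))
    yaw0=s["tool_rot"][2]
    for x,y,z,yw in targets:
        d=R.T@(np.array([x,y,z])-s["eef_pos"])*1000
        t=(yw-yaw0+np.pi/2)%np.pi-np.pi/2
        print("shift",d.round(1),"turn",round(-t,3))
E
python3 - <<'E'
from h import *
c=cap("wrist"); s=telemetry.sense(); R=Ro.from_euler("xyz",s["tool_rot"]).as_matrix()
print("cam in tool",R.T@(-c["R"].T@c["t"]-s["eef_pos"]), "view dir in tool",R.T@c["R"].T[:,2])
go((.42,-.25,.32,0),(.50,-.25,.32,0))
E
```

```text
cam in tool [ 0.08024291  0.00024855 -0.16467911] view dir in tool [-2.75179243e-01 -6.09371436e-04  9.61392747e-01]
t 0.2 pos [ 0.1776 -0.625   0.2191] rot [-3.141 -0.     0.277] F [-0.2  1.  -0.5] w 0.0937
shift [ 335.7 -294.6 -100.7] turn 0.277
shift [ 412.6 -272.7 -100.7] turn 0.277
```

Request:
send_rows(
  series=[
    [[25, -22, -30], 0.05, 1],
    [[55, -48, -60], 0.1, 1],
    [[85, -75, -80], 0.15, 1],
    [[115, -100, -90], 0.2, 1],
    [[145, -127, -95], 0.25, 1],
    [[175, -153, -100], 0.277, 1],
    [[205, -180, -100], 0.277, 1],
    [[235, -206, -100], 0.277, 1],
  ],
)

```text
clock: 0.92
eef_pos: [0.3447, -0.3667, 0.3202]
tool_rot: [3.141, -0.001, -0.001]
ft_force: [1.0, -0.5, -0.3]
width: 0.0938
gripper_force: 0.0
```

```bash
python3 - <<'E'
from h import *
go((.50,-.24,.32,0))
E
```

```text
t 0.9 pos [ 0.3447 -0.3667  0.3202] rot [ 3.141e+00 -1.000e-03 -1.000e-03] F [ 1.  -0.5 -0.3] w 0.0938
shift [ 155.3 -126.8    0.2] turn -0.001
```

Request:
send_rows(
  series=[
    [[28, -20, 0], 0, 1],
    [[56, -45, 0], 0, 1],
    [[84, -70, 0], 0, 1],
    [[112, -90, 0], 0, 1],
    [[140, -110, 0], 0, 1],
    [[150, -120, 0], 0, 1],
    [[150, -120, 0], 0, 1],
    [[150, -120, 0], 0, 1],
  ],
)

```text
clock: 1.58
eef_pos: [0.4937, -0.2482, 0.3191]
tool_rot: [3.141, 0.001, 0.001]
ft_force: [-0.4, -0.3, 0.0]
width: 0.0941
gripper_force: 0.0
```

```bash
python3 - <<'E'
from h import *
c=cap("wrist"); cv2.imwrite("pics/w1.png",c["img"][:,:,::-1]); go()
E
```

```text
t 1.6 pos [ 0.4928 -0.2494  0.3193] rot [ 3.141e+00  1.000e-03 -1.000e-03] F [-0.7 -0.5 -0.5] w 0.0945
```

View pics/w1.png

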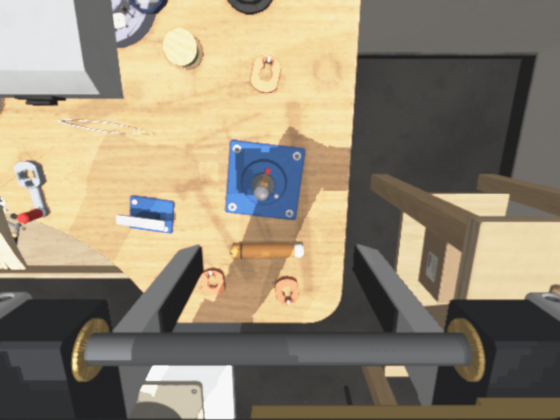

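The wrist view shows the copper collar at (266,74) with its keyway up, the shaft tip at (261,195), the red lug at (268,172), the rest at (145,215) and the spool at (182,48).

```bash
cat >> h.py <<'E'
def mask(c,lo,hi,roi=None):
    m=cv2.inRange(cv2.cvtColor(c["img"],cv2.COLOR_RGB2HSV),lo,hi)
    if roi is not None:
        u0,v0,u1,v1=roi; k=np.zeros_like(m); k[v0:v1,u0:u1]=255; m&=k
    return m
def worldpts(c,cnt,z): return np.array([onz(c,u,v,z)[:2] for u,v in cnt.reshape(-1,2)])
def big(m): return max(cv2.findContours(m,cv2.RETR_EXTERNAL,cv2.CHAIN_APPROX_NONE)[0],key=cv2.contourArea)
E
python3 - <<'E'
from h import *
c=cap("wrist"); hsv=cv2.cvtColor(c["img"],cv2.COLOR_RGB2HSV)
for p in [(255,74),(278,74),(266,58),(266,74),(261,195),(268,172),(240,160),(266,70)]: print(p,hsv[p[1],p[0]])
b=big(mask(c,(105,120,50),(130,255,255),(215,130,315,230)))
q=cv2.boxPoints(cv2.minAreaRect(worldpts(c,cv2.convexHull(b),.01).astype(np.float32))); print("base",q.round(4),q.mean(0))
for z in (.096,.1): print("tip",onz(c,261,195,z))
m=mask(c,(170,120,80),(180,255,255),(250,155,290,190))|mask(c,(0,150,80),(4,255,255),(250,155,290,190))
v,u=np.nonzero(m); print("lug",len(u),u.mean(),v.mean(),onz(c,u.mean(),v.mean(),.036))
c2=c["img"][40:110,230:305,::-1]; a=cv2.resize(c2,None,fx=6,fy=6,interpolation=cv2.INTER_CUBIC)
b2=cv2.resize(c["img"][150:220,225:300,::-1],None,fx=6,fy=6,interpolation=cv2.INTER_CUBIC)
cv2.imwrite("pics/z1.png",np.hstack([a,b2])[:, :800])
E
```

```text
(255, 74) [ 22  74 247]
(278, 74) [ 15 108 229]
(266, 58) [ 11  31 241]
(266, 74) [ 17 100 233]
(261, 195) [150   7 178]
(268, 172) [166 111 149]
(240, 160) [108 144 131]
(266, 70) [ 20  86 242]
base [[ 0.4293 -0.275 ]
 [ 0.539  -0.2876]
 [ 0.5516 -0.1783]
 [ 0.442  -0.1657]] [ 0.49045175 -0.22665665]
tip [ 0.48651571 -0.22825579  0.096     ]
tip [ 0.48741039 -0.2284756   0.1       ]
lug 22 266.22727272727275 170.1818181818182 [ 0.50972453 -0.23306355  0.036     ]
```

View pics/z1.png

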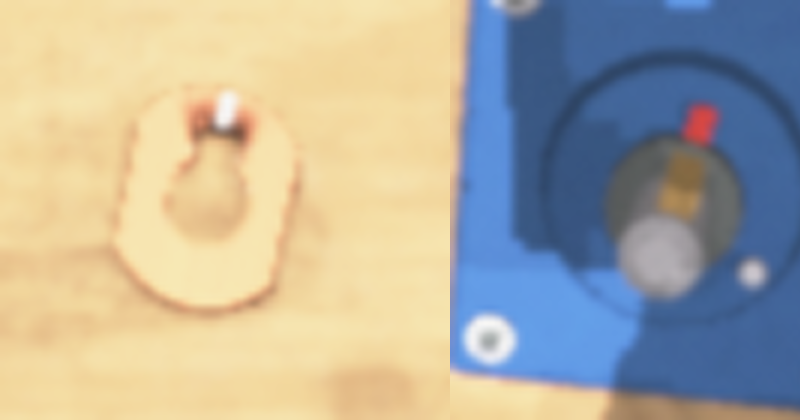

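The collar keyway (white line) is at about (267.5,58.3) and its centre at (264.5,73.3). The tip centre is at about (260,192.5), and the lug and brass key both lean slightly right of up.

```bash
python3 - <<'E'
from h import *
c=cap("wrist"); m=mask(c,(0,0,0),(180,255,255),(230,40,305,110))
p=onz(c,264.5,73.3,.013); l=onz(c,267.5,58.3,.013); d=l-p; print("copper",p.round(4),"line r",np.hypot(*d[:2]),"ang",np.arctan2(d[1],d[0]))
t=onz(c,260,192.5,.1); a=.5*(t[:2]+[.4905,-.2267]); g=onz(c,267,170.8,.036)[:2]-a
print("tip",t.round(4),"key ang",np.arctan2(g[1],g[0]),np.hypot(*g))
k=onz(c,(682-450)/6+225,195/6+150,.088); print("key",k)
print("lamp corner",onz(c,122,97,.237), "spool",onz(c,182,48,.034))
go((*p[:2],.06,np.arctan2(d[1],d[0])))
E
```

```text
copper [ 0.6415 -0.2321  0.013 ] line r 0.019556794127409953 ang -0.22695112924772254
tip [ 0.4903 -0.2279  0.1   ] key ang -0.3938902145410697 0.01961384247432711
key [ 0.50089444 -0.23212658  0.088     ]
lamp corner [ 0.59279241 -0.13401999  0.237     ] spool [ 0.66913448 -0.12543672  0.034     ]
t 1.7 pos [ 0.4924 -0.2501  0.3195] rot [ 3.141e+00  1.000e-03 -3.000e-03] F [ 0.2  0.  -0.4] w 0.094
shift [149.3 -18.7 259.4] turn 0.224
```

Key angle is about -0.39 and the copper angle about -0.23. The hand would come close to the lamp corner there, so I'll grasp offset 20 mm away from it and let the closing fingers drag the collar.

Request:
send_rows(
  series=[
    [[35, 0, 15], 0.1, 1],
    [[70, 0, 40], 0.2, 1],
    [[105, 1, 65], 0.224, 1],
    [[130, 1, 95], 0.224, 1],
    [[149, 1, 130], 0.224, 1],
    [[149, 1, 165], 0.224, 1],
    [[149, 1, 200], 0.224, 1],
    [[149, 1, 200], 0.224, 1],
  ],
)

```text
clock: 2.4
eef_pos: [0.6368, -0.2492, 0.1118]
tool_rot: [-3.141, 0.014, -0.226]
ft_force: [-1.2, -0.3, -0.8]
width: 0.0941
gripper_force: 0.0
```

```bash
python3 - <<'E'
from h import *
c=cap("wrist"); cv2.imwrite("pics/w2.png",c["img"][:,:,::-1]); go()
for p in [(.6415,-.2321,.013)]: print(proj(c,p))
E
```

```text
t 2.5 pos [ 0.639  -0.2501  0.1158] rot [-3.141  0.009 -0.226] F [ 0.7  0.3 -0. ] w 0.0941
[257.59800818 216.57774728]
```

View pics/w2.png

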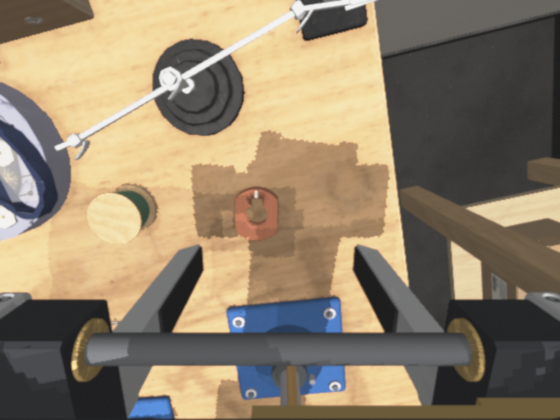

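The collar sits at (257,214), matching the prediction, with its keyway straight up. Descending now, then closing.

Request:
send_rows(
  series=[
    [[0, 0, 30], 0, 1],
    [[0, 0, 60], 0, 1],
    [[0, 0, 85], 0, 1],
    [[0, 0, 95], 0, 1],
    [[0, 0, 102], 0, 1],
    [[0, 0, 102], 0, 1],
    [[0, 0, 102], 0, 1],
  ],
)

```text
clock: 3.03
eef_pos: [0.6442, -0.2504, 0.0196]
tool_rot: [3.141, -0.003, -0.225]
ft_force: [-0.5, -0.2, -0.1]
width: 0.0939
gripper_force: 0.0
```

```bash
python3 - <<'E'
from h import *
go((.6415,-.252,.0165,-.227))
E
```

```text
t 3.0 pos [ 0.6442 -0.2504  0.0196] rot [ 3.141e+00 -3.000e-03 -2.250e-01] F [-0.5 -0.2 -0.1] w 0.0939
shift [-2.3  2.1  3.1] turn 0.002
```

Request:
send_rows(
  series=[
    [[-2.5, 1, 3], 0, 1],
    [[-2.5, 1, 3], 0, 0.6],
    [[-2.5, 1, 3], 0, 0.4],
    [[-2.5, 1, 3], 0, 0.2],
    [[-2.5, 1, 3], 0, 0.2],
    [[-2.5, 1, 3], 0, 0.2],
    [[-2.5, 1, 3], 0, 0.2],
    [[-2.5, 1, 3], 0, 0.2],
  ],
  grip_force=25,
)

```text
clock: 3.7
eef_pos: [0.6405, -0.2495, 0.0145]
tool_rot: [-3.141, -0.0, -0.224]
ft_force: [0.4, 0.1, 0.8]
width: 0.051
gripper_force: 0.4
```

Request:
send_rows(
  series=[
    [[0, 0, 0], 0, 0.2],
    [[0, 0, -20], 0, 0.2],
    [[0, 0, -60], 0, 0.2],
    [[0, 0, -95], 0, 0.2],
    [[0, 0, -130], 0, 0.2],
    [[0, 0, -130], 0, 0.2],
  ],
)

```text
clock: 4.2
eef_pos: [0.6446, -0.2525, 0.1524]
tool_rot: [3.139, -0.013, -0.225]
ft_force: [0.8, -0.8, 0.5]
width: 0.0188
gripper_force: 0.0
```

```bash
python3 - <<'E'
from h import *
c=cap("wrist"); cv2.imwrite("pics/w3.png",c["img"][:,:,::-1]); go((.4904,-.2273,.15,-.39))
E
```

```text
t 4.2 pos [ 0.6429 -0.2517  0.1491] rot [ 3.14  -0.009 -0.225] F [-0.6  0.9 -0.3] w 0.0188
shift [-154.1   10.2   -2.2] turn 0.165
```

The fingers are slower than I assumed, about 65 mm/s, so I lifted too early. I'll reopen and look again.

Request:
send_rows(
  series=[
    [[0, 0, 0], 0, 1],
    [[0, 0, 0], 0, 1],
    [[0, 0, 0], 0, 1],
    [[0, 0, 0], 0, 1],
    [[0, 0, 0], 0, 1],
    [[0, 0, 0], 0, 1],
    [[0, 0, 0], 0, 1],
    [[0, 0, 0], 0, 1],
  ],
)

```text
clock: 4.92
eef_pos: [0.6402, -0.2498, 0.1442]
tool_rot: [-3.142, 0.0, -0.224]
ft_force: [0.4, -0.3, 0.6]
width: 0.069
gripper_force: 0.0
```

```bash
cat >> h.py <<'E'
def coll(c,m,z):
    """collar from mask: convex hull on plane z -> centre of minAreaRect, long-axis angle"""
    h=cv2.convexHull(big(cv2.morphologyEx(m,cv2.MORPH_CLOSE,np.ones((5,5)))))
    w=worldpts(c,h,z).astype(np.float32); (x,y),(a,b),t=cv2.minAreaRect(w)
    print("rect centre",round(x,4),round(y,4),"size",round(a,4),round(b,4)); return np.array([x,y])
E
python3 - <<'E'
from h import *
c=cap("wrist"); hsv=cv2.cvtColor(c["img"],cv2.COLOR_RGB2HSV); cv2.imwrite("pics/w4.png",c["img"][150:350,150:400,::-1])
go()
m=mask(c,(0,110,60),(9,255,255),(150,150,400,350)); print(cv2.countNonZero(m)); coll(c,m,.0065)
b=cv2.boundingRect(big(m)); print(b)
E
```

```text
t 5.0 pos [ 0.6402 -0.2499  0.1443] rot [-3.142  0.    -0.224] F [ 0.1 -0.6  0. ] w 0.0729
1097
rect centre 0.6374 -0.2484 size 0.0367 0.0483
(259, 187, 37, 47)
```

View pics/w4.png

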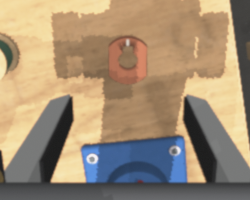

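The collar was dragged to (0.637,-0.248), nearly centred under the hand, with its keyway still straight ahead. Grasping it.

Request:
send_rows(
  series=[
    [[-2, 0, 30], 0, 0.6],
    [[-2, 0, 65], 0, 0.6],
    [[-2, 0, 95], 0, 0.6],
    [[-2, 0, 118], 0, 0.6],
    [[-2, 0, 128], 0, 0.6],
    [[-2, 0, 128], 0, 0.6],
    [[-2, 0, 128], 0, 0.3],
    [[-2, 0, 128], 0, 0.2],
  ],
)

```text
clock: 5.63
eef_pos: [0.639, -0.2497, 0.0172]
tool_rot: [3.141, -0.001, -0.224]
ft_force: [-0.3, -0.0, -0.1]
width: 0.0462
gripper_force: 0.0
```

Request:
send_rows(
  series=[
    [[0, 0, 0], 0, 0.2],
    [[0, 0, 0], 0, 0.2],
    [[0, 0, 0], 0, 0.2],
    [[0, 0, 0], 0, 0.2],
    [[0, 0, 0], 0, 0.2],
    [[0, 0, 0], 0, 0.2],
  ],
)

```text
clock: 6.13
eef_pos: [0.6388, -0.2496, 0.0172]
tool_rot: [3.141, -0.001, -0.224]
ft_force: [-0.0, -0.1, 5.2]
width: 0.0379
gripper_force: 25.0
```

```bash
python3 - <<'E'
from h import *
print(telemetry.sense()["gripper_force"]);go((.4904,-.2273,.15,-.39))
E
```

```text
25.001020431518555
t 6.1 pos [ 0.6388 -0.2496  0.0172] rot [ 3.141e+00 -1.000e-03 -2.240e-01] F [-0.  -0.1  5.2] w 0.0379
shift [-149.5   11.3 -133. ] turn 0.166
```

Request:
send_rows(
  series=[
    [[0, 0, -30], 0, 0.2],
    [[0, 0, -65], 0, 0.2],
    [[0, 0, -100], 0, 0.2],
    [[-20, 0, -125], 0, 0.2],
    [[-55, -2, -135], 0.08, 0.2],
    [[-90, -5, -135], 0.12, 0.2],
    [[-125, -5, -135], 0.166, 0.2],
    [[-160, -7, -135], 0.166, 0.2],
  ],
)

```text
clock: 6.8
eef_pos: [0.4817, -0.2066, 0.1514]
tool_rot: [3.141, 0.0, -0.392]
ft_force: [0.9, 0.0, -1.1]
width: 0.0377
gripper_force: 25.0
```

Request:
send_rows(
  series=[
    [[-35, 0, 0], 0, 0.2],
    [[-45, 0, 0], 0, 0.2],
    [[-45, 0, 0], 0, 0.2],
    [[-45, 0, 0], 0, 0.2],
  ],
)

```text
clock: 7.13
eef_pos: [0.4427, -0.1901, 0.1516]
tool_rot: [-3.142, -0.001, -0.39]
ft_force: [0.7, -0.8, -1.7]
width: 0.0373
gripper_force: 25.0
```

```bash
python3 - <<'E'
from h import *
c=cap("wrist"); cv2.imwrite("pics/w5.png",c["img"][:,:,::-1]);go((.4904,-.2273,.15,-.39))
E
```

```text
t 7.2 pos [ 0.4438 -0.1905  0.1516] rot [-3.142e+00 -2.000e-03 -3.900e-01] F [ 0.5  0.4 -1.5] w 0.038
shift [57.1 16.3  1.7] turn -0.0
```

View pics/w5.png

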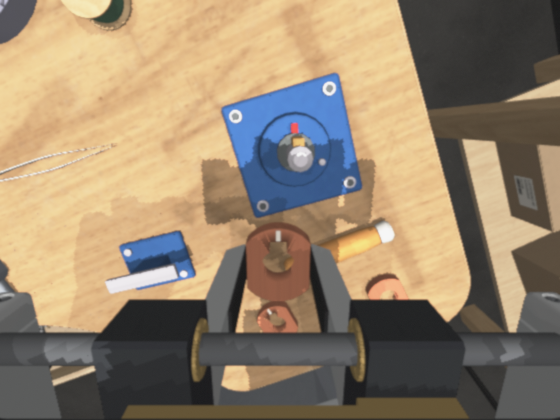

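The held collar is at (278,258) with its white line at (278,236). The shaft tip is at (301,159), the key top at (298,143) and the lug at (295,128).

```bash
python3 - <<'E'
from h import *
c=cap("wrist"); s=telemetry.sense(); yaw=s["tool_rot"][2]; tx=np.array([np.cos(yaw),np.sin(yaw)]); ty=np.array([np.sin(yaw),-np.cos(yaw)])
hsv=cv2.cvtColor(c["img"],cv2.COLOR_RGB2HSV); print(hsv[159,285:320].tolist()[::3])
g=cv2.cvtColor(c["img"],cv2.COLOR_RGB2GRAY)[125:190,265:340]; G=cv2.resize(g,None,fx=6,fy=6,interpolation=cv2.INTER_CUBIC)
h=cv2.HoughCircles(G,cv2.HOUGH_GRADIENT,1,30,param1=80,param2=20,minRadius=50,maxRadius=110)
if h is not None:
    for u,v,q in h[0][:4]: print("circ",u/6+265,v/6+125,q/6)
k=mask(c,(15,80,60),(35,255,255),(285,132,312,150)); v,u=np.nonzero(k); print("key px",len(u),u.mean(),v.mean())
k2=mask(c,(170,120,80),(180,255,255),(285,118,308,138))|mask(c,(0,150,80),(4,255,255),(285,118,308,138)); v2,u2=np.nonzero(k2); print("lug px",len(u2),u2.mean(),v2.mean())
m=mask(c,(0,110,40),(12,255,255),(243,215,315,305)); zt=s["eef_pos"][2]-.004
p=coll(c,m,zt-.004)
d=p-s["eef_pos"][:2]; print("collar in tool",d@tx,d@ty)
w=mask(c,(0,0,170),(180,60,255),(265,228,292,244)); v,u=np.nonzero(w); print("line",len(u),u.mean() if len(u) else 0)
t=onz(c,301,159,.1)[:2]; print("tip",t)
l=onz(c,u2.mean(),v2.mean(),.036)[:2]-t; print("lug ang",np.arctan2(l[1],l[0]),np.hypot(*l))
E
```

```text
[[80, 9, 85], [150, 8, 133], [144, 8, 153], [150, 7, 182], [156, 7, 196], [150, 8, 194], [150, 8, 196], [150, 7, 191], [150, 6, 166], [135, 7, 145], [108, 140, 129], [108, 139, 134]]
key px 120 297.75 142.7
lug px 60 294.05 128.95
rect centre 0.4425 -0.19 size 0.0389 0.0543
collar in tool -0.0016522229677861284 5.827643937191977e-05
line 44 277.72727272727275
tip [ 0.49103547 -0.22733921]
lug ang -0.2938914845557908 0.019440310342422395
```

```bash
python3 - <<'E'
from h import *
c=cap("wrist"); s=telemetry.sense(); R=Ro.from_euler("xyz",s["tool_rot"]).as_matrix()
m=mask(c,(0,110,40),(12,255,255),(243,215,315,312))
for u in (262,270,290): 
    v=np.nonzero(m[:,u])[0]; print(u,v.min(),v.max())
P=lambda x,y,z: proj(c,s["eef_pos"]+R@np.array([x,y,z])).round(1)
for o in (-.003,-.0015,0): print(o,"rear top",P(o-.024,0,.004),"front top",P(o+.024,0,.004),"front bot",P(o+.024,0,.017),"bore ctr top",P(o,0,.004))
g=c["img"][210:310,235:325,::-1]; cv2.imwrite("pics/w6.png",np.hstack([cv2.resize(g,None,fx=4,fy=4,interpolation=cv2.INTER_CUBIC),cv2.resize(c["img"][110:210,255:345,::-1],None,fx=4,fy=4,interpolation=cv2.INTER_CUBIC)]))
E
```

```text
262 225 311
270 223 310
290 224 311
-0.003 rear top [277.5 305.5] front top [277.5 232.2] front bot [277.5 225.2] bore ctr top [277.5 270.2]
-0.0015 rear top [277.5 303.4] front top [277.5 229.7] front bot [277.6 222.8] bore ctr top [277.5 267.9]
0 rear top [277.5 301.3] front top [277.5 227.2] front bot [277.6 220.5] bore ctr top [277.5 265.6]
```

View pics/w6.png

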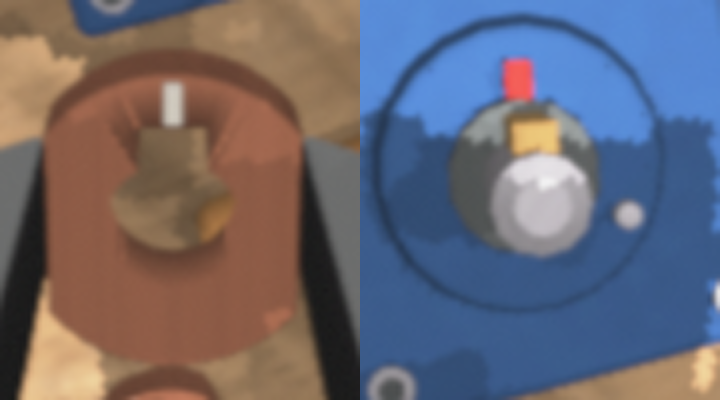

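The crop gives the collar's front top edge at y≈228.7 and its rear at y≈300.5, so its offset in the tool is about -0.5 mm. The shaft circle is at (300.3,161.3), the seat at (296.2,154.5) and the lug at (294.7,129.5).

```bash
python3 - <<'E'
from h import *
c=cap("wrist")
A=[onz(c,u,v,z)[:2] for u,v,z in [(300.25,161.25,.096),(301,162.2,.1),(296.2,154.5,.04),(295,150.75,.026)]]
print(np.round(A,4)); a=np.mean(A[:3],0)
for n,u,v,z in [("lug",294.75,129.5,.036),("lug30",294.75,129.5,.033),("key",298.75,144.25,.088)]:
    d=onz(c,u,v,z)[:2]-a; print(n,np.arctan2(d[1],d[0]).round(3),np.hypot(*d).round(4))
print(a); o=.0005*np.array([np.cos(.39),-np.sin(.39)])
go((a[0]+o[0],a[1]+o[1],.15,-.39))
E
```

```text
[[ 0.4895 -0.2265]
 [ 0.4892 -0.2266]
 [ 0.489  -0.2267]
 [ 0.4912 -0.2272]]
lug -0.331 0.021
lug30 -0.338 0.021
key -0.307 0.0115
[ 0.48922079 -0.22658638]
t 7.3 pos [ 0.4437 -0.1904  0.1513] rot [ 3.142e+00 -1.000e-03 -3.900e-01] F [-0.2  0.6 -1.6] w 0.0376
shift [56.4 16.1  1.4] turn -0.0
```

Request:
send_rows(
  series=[
    [[28, 8, 0], -0.03, 0.2],
    [[56.4, 16, 0], -0.06, 0.2],
    [[56.4, 16, 0], -0.06, 0.2],
    [[56.4, 16, 0], -0.06, 0.2],
    [[56.4, 16, 10], -0.06, 0.2],
    [[56.4, 16, 25], -0.06, 0.2],
    [[56.4, 16, 38], -0.06, 0.2],
    [[56.4, 16, 42], -0.06, 0.2],
  ],
)

```text
clock: 8.0
eef_pos: [0.488, -0.2255, 0.1076]
tool_rot: [-3.141, 0.001, -0.33]
ft_force: [2.4, -0.7, 0.8]
width: 0.0379
gripper_force: 25.0
```

```bash
python3 - <<'E'
from h import *
go((.4897,-.2268,.107,-.33))
E
```

```text
t 8.0 pos [ 0.488  -0.2255  0.1076] rot [-3.141e+00  1.000e-03 -3.300e-01] F [ 2.4 -0.7  0.8] w 0.0379
shift [2.1 0.6 0.6] turn 0.0
```

Request:
send_rows(
  series=[
    [[1, 0, 0], 0, 0.2],
    [[1, 0, 3], 0, 0.2],
    [[1, 0, 6], 0, 0.2],
    [[1, 0, 8], 0, 0.2],
    [[1, 0, 8], 0, 0.2],
    [[1, 0, 8], 0, 0.2],
  ],
)

```text
clock: 8.5
eef_pos: [0.489, -0.2264, 0.1016]
tool_rot: [-3.142, 0.0, -0.33]
ft_force: [-0.1, 0.5, -1.0]
width: 0.0377
gripper_force: 25.0
```

Request:
send_rows(
  series=[
    [[0, 0, 5], 0, 0.2],
    [[0, 0, 10], 0, 0.2],
    [[0, 0, 15], 0, 0.2],
    [[0, 0, 22], 0, 0.2],
    [[0, 0, 29], 0, 0.2],
    [[0, 0, 34], 0, 0.2],
    [[0, 0, 38], 0, 0.2],
    [[0, 0, 38], 0, 0.2],
  ],
)

```text
clock: 9.17
eef_pos: [0.4888, -0.2263, 0.0624]
tool_rot: [-3.141, 0.001, -0.33]
ft_force: [0.6, -0.3, -1.1]
width: 0.038
gripper_force: 25.0
```

Request:
send_rows(
  series=[
    [[0, 0, 2.5], 0, 0.2],
    [[0, 0, 5], 0, 0.2],
    [[0, 0, 5], 0, 0.2],
    [[0, 0, 5], 0, 0.6],
    [[0, 0, 5], 0, 0.6],
    [[0, 0, 5], 0, 0.6],
    [[0, 0, 5], 0, 0.6],
  ],
)

```text
clock: 9.75
eef_pos: [0.4894, -0.2266, 0.0587]
tool_rot: [3.142, -0.001, -0.33]
ft_force: [-0.3, 0.0, 0.6]
width: 0.0559
gripper_force: 0.0
```

Request:
send_rows(
  series=[
    [[0, 0, -30], 0, 0.6],
    [[0, 0, -70], 0, 0.6],
    [[0, 0, -110], 0, 0.6],
    [[-25, -10, -150], 0, 0.7],
    [[-45, -40, -165], 0, 0.8],
    [[-60, -75, -170], 0, 1],
    [[-60, -110, -170], 0, 1],
    [[-60, -145, -170], 0, 1],
  ],
)

```text
clock: 10.42
eef_pos: [0.4793, -0.0685, 0.2299]
tool_rot: [-3.141, -0.002, -0.331]
ft_force: [-0.1, -1.2, 0.6]
width: 0.0863
gripper_force: 0.0
```

```bash
python3 - <<'E'
from h import *
c=cap("wrist"); cv2.imwrite("pics/w7.png",c["img"][:,:,::-1]); go((.44,.10,.23,0),(.44,.38,.23,0))
E
```

```text
t 10.5 pos [ 0.4824 -0.06    0.2295] rot [-3.135e+00 -2.000e-03 -3.210e-01] F [ 1.6  6.3 -0.1] w 0.0904
shift [-9.070e+01 -1.384e+02  1.000e-01] turn -0.321
shift [-179.  -404.1    1.6] turn -0.321
```

Request:
send_rows(
  series=[
    [[-20, -33, 0], -0.06, 1],
    [[-38, -66, 0], -0.12, 1],
    [[-54, -100, 0], -0.18, 1],
    [[-68, -132, 0], -0.24, 1],
    [[-82, -164, 0], -0.32, 1],
    [[-98, -196, 0], -0.32, 1],
    [[-113, -226, 0], -0.32, 1],
    [[-128, -253, 0], -0.32, 1],
  ],
)

```text
clock: 11.13
eef_pos: [0.4401, 0.213, 0.2286]
tool_rot: [-3.141, -0.0, -0.009]
ft_force: [0.6, 0.0, 0.1]
width: 0.0939
gripper_force: 0.0
```

Request:
send_rows(
  series=[
    [[0, -35, -20], 0, 1],
    [[0, -70, -40], 0, 1],
    [[0, -105, -50], 0, 1],
    [[0, -135, -50], 0, 1],
    [[0, -150, -50], 0, 1],
    [[0, -150, -50], 0, 1],
    [[0, -150, -50], 0, 1],
  ],
)

```text
clock: 11.72
eef_pos: [0.4416, 0.3609, 0.278]
tool_rot: [3.141, 0.001, -0.009]
ft_force: [1.1, -1.1, 0.3]
width: 0.0939
gripper_force: 0.0
```

```bash
python3 - <<'E'
from h import *
c=cap("wrist"); cv2.imwrite("pics/w8.png",c["img"][:,:,::-1]); go()
E
```

```text
t 11.8 pos [0.442  0.3595 0.2781] rot [ 3.14   0.    -0.011] F [ 0.4 -0.5 -0. ] w 0.0941
```

View pics/w8.png

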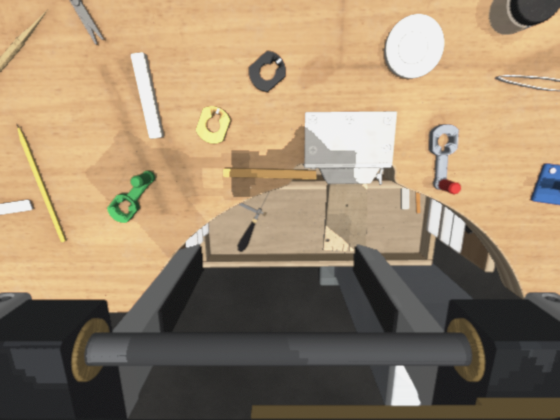

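The view shows the yellow collar at (213,125), black at (267,71), the bar at (270,173), and the crank hub at (446,138) with its handle at (450,187). The felt stick is at (147,95) and the dish at (415,45).

```bash
python3 - <<'E'
from h import *
c=cap("wrist"); hsv=cv2.cvtColor(c["img"],cv2.COLOR_RGB2HSV); print(telemetry.sense()["qpos"].round(2))
for p in [(205,125),(222,122),(258,78),(446,150),(270,174)]: print(p,hsv[p[1],p[0]])
y=mask(c,(22,110,120),(34,255,255),(185,95,245,155)); k=mask(c,(0,0,0),(180,255,75),(235,40,300,100))
for m in (y,k): print(cv2.countNonZero(m)); coll(c,m,.0065)
print("crank",onz(c,446,138,.014),onz(c,450,187,.03))
b=mask(c,(10,100,60),(35,255,255),(215,160,318,190)); w=worldpts(c,cv2.convexHull(big(b)),.006).astype(np.float32); print("bar",cv2.minAreaRect(w))
z=lambda u,v:cv2.resize(c["img"][v-32:v+32,u-32:u+32,::-1],(390,390),interpolation=cv2.INTER_CUBIC)
cv2.imwrite("pics/z8.png",np.hstack([z(213,125),z(267,71)]))
E
```

```text
[-0.67  0.45 -0.09  1.67  0.05  1.03 -2.36]
(205, 125) [ 19 120 177]
(222, 122) [ 30  84 241]
(258, 78) [15  6 87]
(446, 150) [113  14  71]
(270, 174) [ 17 129 193]
39
rect centre 0.5399 0.4482 size 0.0045 0.0092
90
rect centre 0.6034 0.3697 size 0.0093 0.0206
crank [0.50283264 0.13229748 0.014     ] [0.43904708 0.12636795 0.03      ]
bar ((0.4545900821685791, 0.37670013308525085), (0.14392462372779846, 0.04113074764609337), 89.4142837524414)
```

View pics/z8.png

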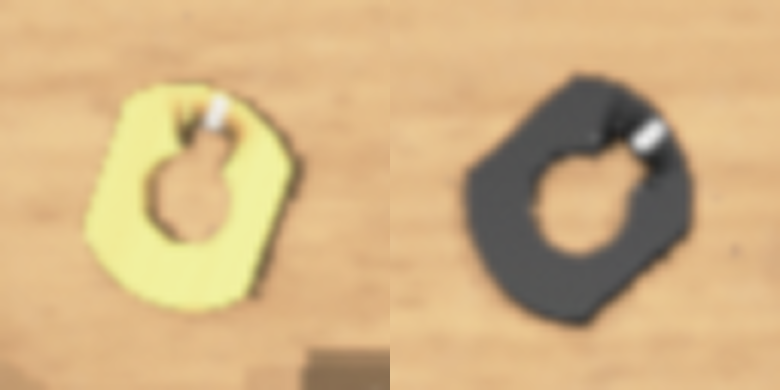

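Yellow's centre is about (212.5,125.3) with its line at (216.6,111.4). Black's centre is about (265.9,71.8) with its line at (277.7,61.2).

```bash
python3 - <<'E'
from h import *
c=cap("wrist")
for n,a,b in [("yel",(212.5,125.3),(216.6,111.4)),("blk",(265.9,71.8),(277.7,61.2))]:
    p=onz(c,*a,.011); l=onz(c,*b,.013); d=l-p; print(n,p.round(4),np.arctan2(d[1],d[0]).round(3),np.hypot(*d[:2]).round(4))
    go((*p[:2],.13,np.arctan2(d[1],d[0])))
E
```

```text
yel [0.5228 0.4448 0.011 ] -0.381 0.0189
t 11.9 pos [0.4424 0.3589 0.2783] rot [ 3.14   0.    -0.012] F [ 0.8 -0.2  0.3] w 0.0942
shift [ 79.3 -87.1 148.2] turn 0.368
blk [0.5878 0.372  0.011 ] -0.91 0.0193
t 11.9 pos [0.4424 0.3589 0.2783] rot [ 3.14   0.    -0.012] F [ 0.8 -0.2  0.3] w 0.0942
shift [145.2 -15.1 148.3] turn 0.897
```

Request:
send_rows(
  series=[
    [[15, -17, 25], 0.1, 0.7],
    [[32, -35, 50], 0.2, 0.65],
    [[50, -53, 80], 0.3, 0.65],
    [[68, -75, 115], 0.32, 0.65],
    [[79, -87, 150], 0.32, 0.65],
    [[79, -87, 178], 0.32, 0.65],
    [[79, -87, 178], 0.32, 0.65],
    [[79, -87, 178], 0.32, 0.65],
  ],
)

```text
clock: 12.53
eef_pos: [0.5214, 0.4447, 0.0992]
tool_rot: [3.137, 0.001, -0.332]
ft_force: [0.3, -0.5, 0.4]
width: 0.0611
gripper_force: 0.0
```

```bash
cat >> h.py <<'E'
def hullfit(c,m,zb,zt):
    """extents of mask in tool axes: rear edge at top plane, front edge at bottom plane -> centre offset; flats from lateral"""
    s=telemetry.sense(); yw=s["tool_rot"][2]; tx=np.array([np.cos(yw),np.sin(yw)]); ty=np.array([np.sin(yw),-np.cos(yw)])
    h=big(cv2.morphologyEx(m,cv2.MORPH_CLOSE,np.ones((5,5))))
    (_,_),sz,ang=cv2.minAreaRect(h); T=(worldpts(c,h,zt)-s["eef_pos"][:2]); B=(worldpts(c,h,zb)-s["eef_pos"][:2])
    print("rear/front x",(T@tx).min().round(4),(B@tx).max().round(4),"y",(T@ty).min().round(4),(T@ty).max().round(4),"img rect",np.round(sz,1),round(ang,1))
E
python3 - <<'E'
from h import *
c=cap("wrist"); go()
m=mask(c,(22,110,60),(34,255,255),(190,170,370,330)); print(cv2.countNonZero(m),cv2.boundingRect(big(m))); hullfit(c,m,0,.013)
cv2.imwrite("pics/w9.png",c["img"][150:330,170:390,::-1])
E
```

```text
t 12.6 pos [0.5226 0.446  0.1015] rot [ 3.141e+00 -1.000e-03 -3.320e-01] F [ 0.4 -0.5  1.2] w 0.0615
2 (315, 277, 1, 1)
rear/front x -0.0513 -0.0581 y 0.0354 0.0354 img rect [0. 0.] 0.0
```

```bash
python3 - <<'E'
from h import *
c=cap("wrist"); hsv=cv2.cvtColor(c["img"],cv2.COLOR_RGB2HSV)
for a in np.arange(0,6.3,.8):
  for r_ in (.0175,.032):
    p=proj(c,(.5228+r_*np.cos(a),.4448+r_*np.sin(a),.013 if r_<.03 else 0)); print(round(a,1),r_,p.round(0),hsv[int(p[1]),int(p[0])])
E
```

```text
0.0 0.0175 [272. 203.] [ 17 127 122]
0.0 0.032 [267. 184.] [ 15 104 149]
0.8 0.0175 [260. 214.] [ 17 128 151]
0.8 0.032 [246. 203.] [ 15 106 123]
1.6 0.0175 [260. 229.] [ 17 128 134]
1.6 0.032 [246. 229.] [ 15 101 111]
2.4 0.0175 [271. 240.] [ 18 129 138]
2.4 0.032 [265. 248.] [ 15 107 190]
3.2 0.0175 [286. 240.] [ 18 128 131]
3.2 0.032 [292. 248.] [ 15 105 190]
4.0 0.0175 [298. 229.] [ 17 127 145]
4.0 0.032 [312. 230.] [ 15 105 134]
4.8 0.0175 [298. 214.] [ 17 128 155]
4.8 0.032 [312. 203.] [ 15 104 149]
5.6 0.0175 [286. 203.] [ 17 128 137]
5.6 0.032 [291. 184.] [ 15 104 144]
```

```bash
python3 - <<'E'
from h import *
c=cap("wrist")
m=mask(c,(16,118,60),(24,255,255),(235,185,325,270)); print(cv2.countNonZero(m),cv2.boundingRect(big(m))); hullfit(c,m,0,.013)
w=mask(c,(0,0,110),(180,70,255),(255,185,305,215)); v,u=np.nonzero(w); l=onz(c,u.mean(),v.mean(),.013); d=l[:2]-[.5228,.4448]; print("line",len(u),np.arctan2(d[1],d[0]))
E
```

```text
1670 (256, 193, 46, 56)
rear/front x -0.0239 0.0228 y -0.0185 0.0202 img rect [44.1 55. ] 5.4
line 31 -0.29869190933461043
```

Request:
send_rows(
  series=[
    [[0, 0, 30], -0.02, 0.65],
    [[0, 0, 60], -0.02, 0.65],
    [[0, 0, 77], -0.02, 0.65],
    [[0, 0, 83.5], -0.02, 0.65],
    [[0, 0, 83.5], -0.02, 0.3],
    [[0, 0, 83.5], -0.02, 0.2],
    [[0, 0, 83.5], -0.02, 0.2],
    [[0, 0, 83.5], -0.02, 0.2],
  ],
)

```text
clock: 13.35
eef_pos: [0.5231, 0.448, 0.0192]
tool_rot: [-3.139, -0.002, -0.31]
ft_force: [-0.5, -0.1, 5.7]
width: 0.0383
gripper_force: 24.5
```

Request:
send_rows(
  series=[
    [[0, 0, 0], 0, 0.2],
    [[0, 0, 0], 0, 0.2],
    [[0, 0, 0], 0, 0.2],
    [[0, 0, 0], 0, 0.2],
    [[0, 0, 0], 0, 0.2],
  ],
)

```text
clock: 13.77
eef_pos: [0.5231, 0.448, 0.0192]
tool_rot: [-3.139, -0.002, -0.31]
ft_force: [-1.1, -0.2, 7.8]
width: 0.0381
gripper_force: 24.4
```

```bash
python3 - <<'E'
from h import *
go((.44,.40,.2,-.33),(.44,.18,.2,-.33),(.4425,-.2105,.16,-.33))
E
```

```text
t 13.8 pos [0.5231 0.448  0.0192] rot [-3.139e+00 -2.000e-03 -3.100e-01] F [-1.1 -0.2  7.8] w 0.0381
shift [ -64.1   70.6 -181.1] turn 0.02
shift [   3.1  280.  -181.6] turn 0.02
shift [ 124.7  651.2 -142.3] turn 0.02
```

Request:
send_rows(
  series=[
    [[0, 0, -30], 0, 0.2],
    [[0, 0, -65], 0, 0.2],
    [[-20, 15, -100], 0, 0.2],
    [[-40, 40, -130], 0, 0.2],
    [[-62, 70, -155], 0, 0.2],
    [[-55, 105, -170], 0, 0.2],
    [[-43, 140, -180], 0, 0.2],
    [[-32, 175, -180], 0, 0.2],
  ],
)

```text
clock: 14.43
eef_pos: [0.4384, 0.2901, 0.2002]
tool_rot: [-3.137, -0.004, -0.308]
ft_force: [1.1, 0.0, -1.1]
width: 0.0381
gripper_force: 24.3
```

Request:
send_rows(
  series=[
    [[11, 35, 0], 0, 0.2],
    [[22, 70, 0], 0, 0.2],
    [[33, 105, 0], 0, 0.2],
    [[44, 140, 0], 0, 0.2],
    [[55, 175, 0], 0, 0.2],
    [[66, 210, 0], 0, 0.2],
    [[77, 245, 0], 0, 0.2],
    [[88, 280, 0], 0, 0.2],
  ],
)

```text
clock: 15.1
eef_pos: [0.4362, -0.0049, 0.1977]
tool_rot: [-3.141, -0.001, -0.31]
ft_force: [0.5, 0.1, -1.0]
width: 0.0383
gripper_force: 24.3
```

```bash
python3 - <<'E'
from h import *
go((.4425,-.2105,.155,-.33))
E
```

```text
t 15.1 pos [ 0.4362 -0.0049  0.1977] rot [-3.141e+00 -1.000e-03 -3.100e-01] F [ 0.5  0.1 -1. ] w 0.0383
shift [ 68.7 193.9  42.6] turn 0.02
```

Request:
send_rows(
  series=[
    [[11, 35, 0], 0.02, 0.2],
    [[24, 70, 0], 0.02, 0.2],
    [[37, 105, 5], 0.02, 0.2],
    [[50, 140, 15], 0.02, 0.2],
    [[62, 170, 30], 0.02, 0.2],
    [[67, 185, 42], 0.02, 0.2],
    [[67, 185, 42], 0.02, 0.2],
    [[67, 185, 42], 0.02, 0.2],
  ],
)

```text
clock: 15.77
eef_pos: [0.4431, -0.2003, 0.1548]
tool_rot: [-3.141, 0.001, -0.332]
ft_force: [-0.1, -0.5, -0.8]
width: 0.0381
gripper_force: 24.3
```

```bash
python3 - <<'E'
from h import *
c=cap("wrist"); go((.4892,-.2265,.155,-.33)); s=telemetry.sense(); R=Ro.from_euler("xyz",s["tool_rot"]).as_matrix()
P=lambda x,y,z: proj(c,s["eef_pos"]+R@np.array([x,y,z])).round(1)
zt=.0062
print("centre: rear top",P(-.024,0,zt),"front top",P(.024,0,zt),"front bot",P(.024,0,zt+.013))
print("tip",proj(c,(.4892,-.2265,.098)))
u,v=proj(c,(.4892,-.2265,.098)).astype(int)
cv2.imwrite("pics/w10.png",np.hstack([cv2.resize(c["img"][210:310,235:325,::-1],None,fx=4,fy=4,interpolation=cv2.INTER_CUBIC),cv2.resize(c["img"][v-50:v+50,u-45:u+45,::-1],None,fx=4,fy=4,interpolation=cv2.INTER_CUBIC)])); print(u-45,v-50)
E
```

```text
t 15.8 pos [ 0.4436 -0.1991  0.1553] rot [-3.141  0.    -0.33 ] F [-0.3  0.5 -0.7] w 0.0383
shift [52.  11.1  0.3] turn -0.0
centre: rear top [275.4 299.4] front top [275.1 225.9] front bot [275.3 219.3]
tip [291.25685547 165.93525463]
246 115
```

View pics/w10.png

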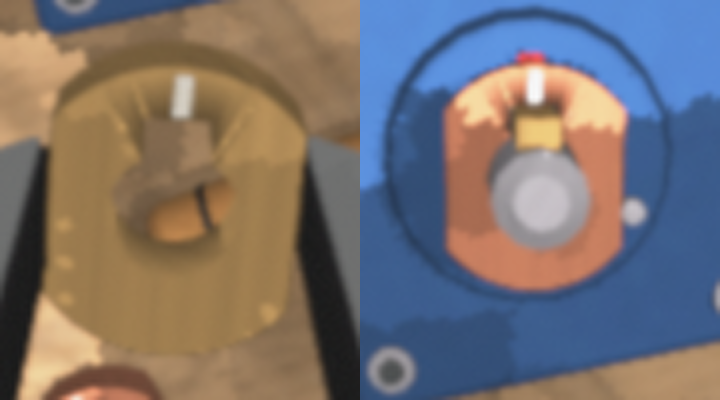

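The copper collar is seated and keyed, and aligned with the tool's yaw. The yellow collar is rotated about 0.06 rad clockwise in the grip, so I'll compensate for that.

Request:
send_rows(
  series=[
    [[25, 5, 0], -0.05, 0.2],
    [[51.5, 11, 0], -0.05, 0.2],
    [[51.5, 11, 0], -0.05, 0.2],
    [[51.5, 11, 15], -0.05, 0.2],
    [[51.5, 11, 27], -0.05, 0.2],
    [[51.5, 11, 33], -0.05, 0.2],
    [[51.5, 11, 33], -0.05, 0.2],
  ],
)

```text
clock: 16.4
eef_pos: [0.4884, -0.225, 0.1215]
tool_rot: [-3.141, 0.002, -0.278]
ft_force: [-0.6, -0.9, -1.0]
width: 0.0381
gripper_force: 24.3
```

```bash
python3 - <<'E'
from h import *
go((.4890,-.2265,.11,-.28))
E
```

```text
t 16.4 pos [ 0.4884 -0.225   0.1215] rot [-3.141e+00  2.000e-03 -2.780e-01] F [-0.6 -0.9 -1. ] w 0.0381
shift [ 1.1  1.3 11.5] turn 0.002
```

Request:
send_rows(
  series=[
    [[0.5, 1, 0], 0, 0.2],
    [[0.5, 1, 4], 0, 0.2],
    [[0.5, 1, 8], 0, 0.2],
    [[0.5, 1, 12], 0, 0.2],
    [[0.5, 1, 15], 0, 0.2],
    [[0.5, 1, 17], 0, 0.2],
    [[0.5, 1, 17], 0, 0.2],
    [[0.5, 1, 17], 0, 0.2],
  ],
)

```text
clock: 17.07
eef_pos: [0.4893, -0.2274, 0.1047]
tool_rot: [-3.141, -0.0, -0.28]
ft_force: [2.0, 2.3, -1.4]
width: 0.038
gripper_force: 24.3
```

Request:
send_rows(
  series=[
    [[0.3, -0.7, 0], 0, 0.2],
    [[0.3, -0.7, 4], 0, 0.2],
    [[0.3, -0.7, 8], 0, 0.2],
    [[0.3, -0.7, 12], 0, 0.2],
    [[0.3, -0.7, 16], 0, 0.2],
    [[0.3, -0.7, 18], 0, 0.2],
    [[0.3, -0.7, 18], 0, 0.2],
  ],
)

```text
clock: 17.65
eef_pos: [0.4893, -0.2272, 0.0863]
tool_rot: [-3.141, 0.001, -0.28]
ft_force: [2.7, 2.8, -1.8]
width: 0.038
gripper_force: 24.3
```

Request:
send_rows(
  series=[
    [[0.5, -0.7, 4], 0, 0.2],
    [[0.5, -0.7, 8], 0, 0.2],
    [[0.5, -0.7, 11], 0, 0.2],
    [[0.5, -0.7, 13], 0, 0.2],
    [[0.5, -0.7, 13], 0, 0.2],
    [[0.5, -0.7, 13], 0, 0.65],
    [[0.5, -0.7, 13], 0, 0.65],
    [[0.5, -0.7, 13], 0, 0.65],
  ],
)

```text
clock: 18.32
eef_pos: [0.49, -0.2275, 0.0741]
tool_rot: [3.141, -0.0, -0.281]
ft_force: [0.2, 0.1, -0.1]
width: 0.0547
gripper_force: 0.0
```

Request:
send_rows(
  series=[
    [[0, 0, 0], 0, 0.65],
    [[0, 0, 0], 0, 0.65],
    [[0, 0, 0], 0, 0.65],
    [[0, 0, -25], 0, 0.65],
    [[0, 0, -60], 0, 0.65],
    [[0, 0, -100], 0, 0.65],
    [[-20, 0, -125], 0, 0.65],
    [[-45, 0, -130], 0, 0.65],
  ],
)

```text
clock: 18.98
eef_pos: [0.4507, -0.2159, 0.2083]
tool_rot: [3.14, -0.01, -0.28]
ft_force: [0.3, -0.2, -0.4]
width: 0.0613
gripper_force: 0.0
```

```bash
python3 - <<'E'
from h import *
c=cap("wrist"); s=telemetry.sense(); go()
hsv=cv2.cvtColor(c["img"],cv2.COLOR_RGB2HSV)
m=mask(c,(14,90,60),(35,255,255)); 
u,v=proj(c,(.489,-.2265,.066)).astype(int); print(u,v)
k=np.zeros_like(m); cv2.circle(k,(int(u),int(v)),45,255,-1); m&=k
h=cv2.convexHull(big(m)); 
for z in (.066,.07,.08): print(z,np.round(cv2.minAreaRect(worldpts(c,h,z).astype(np.float32))[:2],4))
cv2.imwrite("pics/w11.png",cv2.resize(c["img"][v-50:v+50,u-50:u+50,::-1],None,fx=4,fy=4))
E
```

```text
t 19.0 pos [ 0.4428 -0.2138  0.2069] rot [ 3.141 -0.    -0.281] F [-6.5  2.6 -0.5] w 0.0611
277 168
0.066 [[ 0.4898 -0.2271]
 [ 0.0373  0.0469]]
0.07 [[ 0.4902 -0.2273]
 [ 0.0368  0.0463]]
0.08 [[ 0.4914 -0.2276]
 [ 0.0356  0.0448]]
```

Yellow is seated: its top-plane size matches at z=.066. Now for the black collar, approached with tool yaw about 2.29.

Request:
send_rows(
  series=[
    [[-7, -24, 0], -0.12, 0.7],
    [[-14, -48, 0], -0.24, 0.7],
    [[-21, -72, 0], -0.36, 0.7],
    [[-28, -96, 0], -0.48, 0.7],
    [[-35, -120, 0], -0.6, 0.7],
    [[-42, -144, 0], -0.72, 0.7],
    [[-49, -168, 0], -0.84, 0.7],
    [[-55, -192, 0], -0.96, 0.7],
  ],
)

```text
clock: 19.7
eef_pos: [0.4466, -0.0137, 0.2039]
tool_rot: [-3.142, 0.0, 0.686]
ft_force: [-0.2, 0.3, 0.5]
width: 0.0659
gripper_force: 0.0
```

Request:
send_rows(
  series=[
    [[16, -19, 0], -0.12, 0.7],
    [[33, -38, 0], -0.24, 0.7],
    [[49, -56, 0], -0.36, 0.7],
    [[66, -75, 0], -0.48, 0.7],
    [[82, -94, 0], -0.6, 0.7],
    [[99, -113, 0], -0.72, 0.7],
    [[115, -131, 0], -0.84, 0.7],
    [[132, -150, 0], -0.96, 0.7],
  ],
)

```text
clock: 20.37
eef_pos: [0.4553, 0.1856, 0.2038]
tool_rot: [-3.141, 0.001, 1.645]
ft_force: [1.6, -0.6, 0.0]
width: 0.0657
gripper_force: 0.0
```

```bash
python3 - <<'E'
from h import *
go((.45,.39,.25,2.29),(.5878,.372,.2,2.29))
E
```

```text
t 20.4 pos [0.4553 0.1856 0.2038] rot [-3.141e+00  1.000e-03  1.645e+00] F [ 1.6 -0.6  0. ] w 0.0657
shift [204.2   9.9 -46.3] turn -0.645
shift [176.  146.    3.7] turn -0.645
```

Request:
send_rows(
  series=[
    [[40, 5, 0], -0.12, 0.7],
    [[80, 10, 0], -0.24, 0.7],
    [[120, 15, 0], -0.36, 0.7],
    [[155, 30, 0], -0.48, 0.7],
    [[180, 60, 0], -0.6, 0.7],
    [[180, 95, 0], -0.645, 0.7],
    [[178, 125, 10], -0.645, 0.7],
    [[176, 144, 20], -0.645, 0.7],
  ],
)

```text
clock: 21.03
eef_pos: [0.5904, 0.3703, 0.1831]
tool_rot: [3.14, 0.001, 2.283]
ft_force: [0.4, -0.4, -0.3]
width: 0.0655
gripper_force: 0.0
```

Request:
send_rows(
  series=[
    [[0, 0, 15], 0, 0.7],
    [[0, 0, 40], 0, 0.7],
    [[0, 0, 60], 0, 0.7],
    [[0, 0, 65], 0, 0.7],
    [[0, 0, 65], 0, 0.7],
  ],
)

```text
clock: 21.45
eef_pos: [0.586, 0.3692, 0.1168]
tool_rot: [-3.137, -0.0, 2.285]
ft_force: [-0.7, 0.3, -0.6]
width: 0.0658
gripper_force: 0.0
```

```bash
python3 - <<'E'
from h import *
c=cap("wrist"); s=telemetry.sense(); go((.5878,.372,.017,2.29))
hsv=cv2.cvtColor(c["img"],cv2.COLOR_RGB2HSV)
print("pred",proj(c,(.5878,.372,.013)))
u,v=proj(c,(.5878,.372,.013)).astype(int)
m=mask(c,(0,0,0),(180,255,80),(u-50,v-50,u+50,v+45)); print(cv2.countNonZero(m),cv2.boundingRect(big(m))); coll(c,m,.0065); hullfit(c,m,0,.013)
h=cv2.convexHull(big(m)); w=worldpts(c,h,.0065).astype(np.float32); print(cv2.minAreaRect(w))
l=mask(c,(0,0,120),(180,60,255)); k=np.zeros_like(m); cv2.drawContours(k,[h],-1,255,-1); l&=k; vv,uu=np.nonzero(l); print(len(uu)); P=onz(c,uu.mean(),vv.mean(),.013); print("line",P)
E
```

```text
t 21.5 pos [0.5868 0.3702 0.1186] rot [-3.14  -0.     2.285] F [-0.1  0.9  0.1] w 0.0656
shift [  0.7   2.1 101.6] turn -0.005
pred [281.77535196 216.2221833 ]
1519 (263, 188, 42, 52)
rect centre 0.5889 0.3732 size 0.0377 0.0489
rear/front x -0.0212 0.024 y -0.0151 0.0219 img rect [51. 41.] 90.0
((0.5888989567756653, 0.3731978237628937), (0.037734709680080414, 0.048888199031353), 40.21147537231445)
22
line [0.60002553 0.35820115 0.013     ]
```

Request:
send_rows(
  series=[
    [[1, 3.5, 30], 0, 0.7],
    [[1, 3.5, 65], 0, 0.7],
    [[1, 3.5, 90], 0, 0.7],
    [[1, 3.5, 100], 0, 0.7],
    [[1, 3.5, 100], 0, 0.6],
    [[1, 3.5, 100], 0, 0.3],
    [[1, 3.5, 100], 0, 0.2],
    [[1, 3.5, 100], 0, 0.2],
  ],
)

```text
clock: 22.17
eef_pos: [0.5903, 0.3745, 0.0215]
tool_rot: [3.138, 0.0, 2.285]
ft_force: [-1.0, -0.5, 0.5]
width: 0.0426
gripper_force: 0.4
```

Request:
send_rows(
  series=[
    [[0, 0, 0], 0, 0.2],
    [[0, 0, 0], 0, 0.2],
    [[0, 0, 0], 0, 0.2],
    [[0, 0, 0], 0, 0.2],
    [[0, 0, 0], 0, 0.2],
  ],
)

```text
clock: 22.58
eef_pos: [0.5899, 0.3741, 0.021]
tool_rot: [3.139, 0.001, 2.285]
ft_force: [-1.0, -1.0, 7.2]
width: 0.0378
gripper_force: 25.0
```

```bash
python3 - <<'E'
from h import *
go((.46,.36,.2,2.81),(.45,.12,.2,2.81),(.45,-.15,.2,2.81))
E
```

```text
t 22.6 pos [0.5899 0.3741 0.021 ] rot [3.139e+00 1.000e-03 2.285e+00] F [-1.  -1.   7.2] w 0.0378
shift [  74.3 -107.  -179.3] turn -0.525
shift [-100.6 -271.6 -179.6] turn -0.525
shift [-304.7 -448.4 -179.9] turn -0.525
```

Request:
send_rows(
  series=[
    [[0, 0, -30], 0, 0.2],
    [[0, 0, -65], 0, 0.2],
    [[10, -15, -100], 0, 0.2],
    [[30, -45, -130], 0, 0.2],
    [[50, -75, -160], -0.1, 0.2],
    [[70, -105, -180], -0.2, 0.2],
    [[48, -130, -180], -0.3, 0.2],
    [[23, -155, -180], -0.4, 0.2],
  ],
)

```text
clock: 23.25
eef_pos: [0.4534, 0.2924, 0.2021]
tool_rot: [3.137, 0.002, 2.698]
ft_force: [1.2, -1.1, -1.3]
width: 0.0376
gripper_force: 25.0
```

```bash
python3 - <<'E'
from h import *
go((.445,.0,.2,2.81),(.445,-.04,.2,2.81))
E
```

```text
t 23.2 pos [0.4534 0.2924 0.2021] rot [3.137e+00 2.000e-03 2.698e+00] F [ 1.2 -1.1 -1.3] w 0.0376
shift [-117.7 -267.8    1.1] turn -0.112
shift [-134.9 -303.9    1. ] turn -0.112
```

Request:
send_rows(
  series=[
    [[-17, -38, 0], -0.05, 0.2],
    [[-34, -76, 0], -0.112, 0.2],
    [[-51, -114, 0], -0.112, 0.2],
    [[-68, -152, 0], -0.112, 0.2],
    [[-85, -190, 0], -0.112, 0.2],
    [[-102, -228, 0], -0.112, 0.2],
    [[-119, -266, 0], -0.112, 0.2],
    [[-134, -300, 0], -0.112, 0.2],
  ],
)

```text
clock: 23.92
eef_pos: [0.4443, -0.0419, 0.1994]
tool_rot: [-3.141, 0.001, 2.796]
ft_force: [-0.4, -0.1, -1.5]
width: 0.0376
gripper_force: 25.0
```

```bash
python3 - <<'E'
from h import *
go((.541,-.244,.157,2.81))
E
```

```text
t 23.9 pos [ 0.4443 -0.0419  0.1994] rot [-3.141e+00  1.000e-03  2.796e+00] F [-0.4 -0.1 -1.5] w 0.0376
shift [-159.4 -157.3   42.7] turn -0.014
```

Request:
send_rows(
  series=[
    [[-13, -33, 0], -0.01, 0.2],
    [[-40, -65, 0], -0.01, 0.2],
    [[-68, -95, 0], -0.01, 0.2],
    [[-96, -122, 0], -0.01, 0.2],
    [[-124, -140, 10], -0.01, 0.2],
    [[-150, -150, 25], -0.01, 0.2],
    [[-157, -152, 40], -0.01, 0.2],
    [[-157, -152, 40], -0.01, 0.2],
  ],
)

```text
clock: 24.58
eef_pos: [0.5406, -0.237, 0.1563]
tool_rot: [3.141, -0.003, 2.803]
ft_force: [-2.1, 0.2, -2.4]
width: 0.0378
gripper_force: 25.0
```

Request:
send_rows(
  series=[
    [[0, 0, 0], 0, 0.2],
    [[0, 0, 0], 0, 0.2],
  ],
)

```text
clock: 24.75
eef_pos: [0.5409, -0.2339, 0.1599]
tool_rot: [3.141, 0.0, 2.809]
ft_force: [0.8, 0.4, -0.4]
width: 0.0374
gripper_force: 25.0
```

```bash
python3 - <<'E'
from h import *
c=cap("wrist"); go((.489,-.2268,.155,2.81)); s=telemetry.sense(); R=Ro.from_euler("xyz",s["tool_rot"]).as_matrix()
P=lambda x,y,z: proj(c,s["eef_pos"]+R@np.array([x,y,z])).round(1)
zt=.008
print("centre: rear top",P(-.024,0,zt),"front top",P(.024,0,zt),"front bot",P(.024,0,zt+.013),"L/R",P(0,-.019,zt),P(0,.019,zt))
m=mask(c,(0,0,0),(180,255,80),(230,200,330,310)); 
for u in (262,266,288,292): v=np.nonzero(m[200:,u])[0]+200; print(u,v.min(),v.max(),np.nonzero(np.diff(v)>1)[0])
u,v=proj(c,(.489,-.2267,.098)).astype(int); print(u,v)
cv2.imwrite("pics/w12.png",np.hstack([cv2.resize(c["img"][210:310,235:325,::-1],None,fx=4,fy=4,interpolation=cv2.INTER_CUBIC),cv2.resize(c["img"][v-50:v+50,u-45:u+45,::-1],None,fx=4,fy=4,interpolation=cv2.INTER_CUBIC)])); print(u-45,v-50)
E
```

```text
t 24.8 pos [ 0.5411 -0.234   0.1602] rot [3.142e+00 1.000e-03 2.809e+00] F [-0.6  0.9 -0.4] w 0.0374
shift [ 51.6 -10.2   5.2] turn -0.001
centre: rear top [277.8 298. ] front top [277.8 225. ] front bot [277.8 218.6] L/R [246.4 262.8] [309.2 262.8]
262 221 290 [32]
266 220 291 [28]
288 219 292 [27]
292 221 291 [29]
263 165
218 115
```

View pics/w12.png

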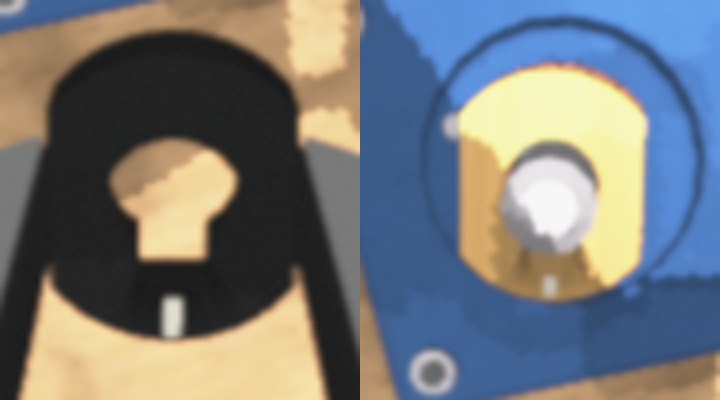

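Both parts look aligned: the yellow collar is seated at the right height, and black has its keyway toward the tool's -x side, matching the key.

Request:
send_rows(
  series=[
    [[25, -5, 0], 0, 0.2],
    [[50.8, -9.8, 0], 0, 0.2],
    [[50.8, -9.8, 0], 0, 0.2],
    [[50.8, -9.8, 15], 0, 0.2],
    [[50.8, -9.8, 28], 0, 0.2],
    [[50.8, -9.8, 36], 0, 0.2],
    [[50.8, -9.8, 36], 0, 0.2],
    [[50.8, -9.8, 36], 0, 0.2],
  ],
)

```text
clock: 25.47
eef_pos: [0.49, -0.2273, 0.1227]
tool_rot: [3.141, -0.001, 2.807]
ft_force: [0.3, 0.3, -0.6]
width: 0.0377
gripper_force: 25.0
```

```bash
python3 - <<'E'
from h import *
go((.4899,-.2267,.11,2.81))
E
```

```text
t 25.5 pos [ 0.49   -0.2273  0.1227] rot [ 3.141e+00 -1.000e-03  2.807e+00] F [ 0.3  0.3 -0.6] w 0.0377
shift [ 0.3  0.5 12.7] turn -0.003
```

Request:
send_rows(
  series=[
    [[0.2, 0.4, 4], 0, 0.2],
    [[0.2, 0.4, 8], 0, 0.2],
    [[0.2, 0.4, 12], 0, 0.2],
    [[0.2, 0.4, 15], 0, 0.2],
    [[0.2, 0.4, 18], 0, 0.2],
    [[0.2, 0.4, 18], 0, 0.2],
  ],
)

```text
clock: 25.97
eef_pos: [0.4896, -0.2272, 0.1043]
tool_rot: [3.141, -0.001, 2.807]
ft_force: [0.3, -0.9, -0.8]
width: 0.0377
gripper_force: 25.0
```

Request:
send_rows(
  series=[
    [[0, 0, 4], 0, 0.2],
    [[0, 0, 8], 0, 0.2],
    [[0, 0, 12], 0, 0.2],
    [[0, 0, 15.5], 0, 0.2],
    [[0, 0, 15.5], 0, 0.2],
    [[0, 0, 15.5], 0, 0.65],
    [[0, 0, 15.5], 0, 0.65],
    [[0, 0, 15.5], 0, 0.65],
  ],
)

```text
clock: 26.63
eef_pos: [0.4901, -0.2273, 0.0897]
tool_rot: [3.142, 0.001, 2.807]
ft_force: [0.2, 0.3, 0.1]
width: 0.0543
gripper_force: 0.0
```

Request:
send_rows(
  series=[
    [[0, 0, 0], 0, 0.65],
    [[0, 0, 0], 0, 0.65],
    [[0, 0, -25], 0, 0.65],
    [[0, 0, -60], 0, 0.65],
    [[0, 0, -95], 0, 0.65],
    [[0, 0, -125], 0, 0.65],
    [[-25, 0, -130], 0, 0.8],
    [[-45, 0, -130], 0, 1],
  ],
)

```text
clock: 27.3
eef_pos: [0.5343, -0.243, 0.2228]
tool_rot: [-3.14, 0.006, 2.806]
ft_force: [0.5, -0.6, -0.1]
width: 0.0715
gripper_force: 0.0
```

```bash
python3 - <<'E'
from h import *
c=cap("wrist"); s=telemetry.sense(); go((.45,-.05,.22,1.6),(.46,.1,.22,.5))
m=mask(c,(0,0,0),(180,255,70)); 
u,v=proj(c,(.489,-.2267,.079)).astype(int); print(u,v)
k=np.zeros_like(m); cv2.circle(k,(int(u),int(v)),42,255,-1); m&=k
h=cv2.convexHull(big(m)); 
for z in (.073,.079,.085): print(z,np.round(cv2.minAreaRect(worldpts(c,h,z).astype(np.float32))[:2],4))
E
```

```text
t 27.4 pos [ 0.5375 -0.2441  0.2214] rot [3.141 0.008 2.805] F [ 3.3 -2.2  0.7] w 0.075
shift [146.7 154.3   0.4] turn 1.205
shift [1.868e+02 2.992e+02 2.000e-01] turn -0.837
278 157
0.073 [[ 0.493  -0.2434]
 [ 0.0349  0.0125]]
0.079 [[ 0.4923 -0.2429]
 [ 0.0342  0.0123]]
0.085 [[ 0.4916 -0.2423]
 [ 0.0335  0.012 ]]
```

```bash
python3 - <<'E'
from h import *
c=cap("wrist"); hsv=cv2.cvtColor(c["img"],cv2.COLOR_RGB2HSV)
m=mask(c,(0,0,0),(180,70,125)); u,v=proj(c,(.489,-.2267,.079)).astype(int)
k=np.zeros_like(m); cv2.circle(k,(int(u),int(v)),42,255,-1); m&=k
h=cv2.convexHull(big(m)); print(cv2.boundingRect(h),u,v)
for z in (.073,.079,.085): print(z,np.round(cv2.minAreaRect(worldpts(c,h,z).astype(np.float32))[:2],4))
E
```

```text
(258, 129, 39, 49) 278 154
0.073 [[ 0.4885 -0.2276]
 [ 0.0374  0.0471]]
0.079 [[ 0.488  -0.2274]
 [ 0.0367  0.0462]]
0.085 [[ 0.4875 -0.2272]
 [ 0.036   0.0453]]
```

Request:
send_rows(
  series=[
    [[16, 10, 0], 0.12, 1],
    [[31, 21, 0], 0.24, 1],
    [[47, 31, 0], 0.36, 1],
    [[62, 42, 0], 0.48, 1],
    [[78, 52, 0], 0.6, 1],
    [[93, 63, 0], 0.72, 1],
    [[109, 73, 0], 0.84, 1],
    [[124, 84, 0], 0.96, 1],
  ],
)

```text
clock: 28.07
eef_pos: [0.4408, -0.1212, 0.2191]
tool_rot: [-3.14, -0.001, 1.841]
ft_force: [-0.9, 0.3, -0.2]
width: 0.094
gripper_force: 0.0
```

Request:
send_rows(
  series=[
    [[14, 4, 0], 0.12, 1],
    [[29, 8, 0], 0.24, 1],
    [[43, 12, 0], 0.36, 1],
    [[58, 16, 0], 0.48, 1],
    [[72, 20, 0], 0.6, 1],
    [[87, 24, 0], 0.72, 1],
    [[101, 28, 0], 0.84, 1],
    [[115, 32, 0], 0.96, 1],
  ],
)

```text
clock: 28.73
eef_pos: [0.441, -0.0018, 0.2192]
tool_rot: [-3.141, 0.001, 0.881]
ft_force: [0.4, 0.4, 0.2]
width: 0.094
gripper_force: 0.0
```

Request:
send_rows(
  series=[
    [[16, -11, 0], 0.12, 1],
    [[32, -22, 0], 0.24, 1],
    [[48, -33, 0], 0.36, 1],
    [[64, -44, 0], 0.48, 1],
    [[80, -55, 0], 0.6, 1],
    [[95, -65, 0], 0.72, 1],
    [[95, -65, 0], 0.8, 1],
    [[95, -65, 0], 0.8, 1],
  ],
)

```text
clock: 29.4
eef_pos: [0.4508, 0.1131, 0.2192]
tool_rot: [3.142, 0.001, 0.087]
ft_force: [-0.4, -0.5, 0.3]
width: 0.0939
gripper_force: 0.0
```

```bash
python3 - <<'E'
from h import *
c=cap("wrist"); go((.5028,.1323,.12,.09))
cv2.imwrite("pics/w13.png",c["img"][:,:,::-1])
print(proj(c,(.5028,.1323,.014)),proj(c,(.4428,.1268,.047)))
u,v=proj(c,(.5028,.1323,.014)).astype(int)
h=mask(c,(0,120,60),(8,255,255))|mask(c,(172,120,60),(180,255,255)); n,l,st,ce=cv2.connectedComponentsWithStats(h)
for i in range(1,n):
    if st[i,4]>40: print("red",st[i],ce[i].round(1))
E
```

```text
t 29.4 pos [0.4508 0.1122 0.2192] rot [3.141e+00 1.000e-03 9.000e-02] F [-1.4  0.5 -0.2] w 0.0942
shift [ 53.7 -15.4  99.1] turn -0.0
[265.20529406 148.34226536] [264.83024854 205.34289019]
red [256 196  14  17 192] [262.8 204.1]
```

View pics/w13.png

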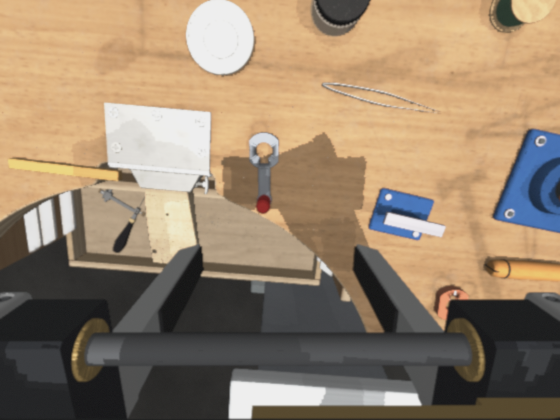

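The crank hub is at about (264,150) and its handle at (263,204), so the crank points along the tool's -x and the hand is already aligned. The bar is at (65,168) and the rest ledge at (414,225).

```bash
python3 - <<'E'
from h import *
c=cap("wrist")
m=mask(c,(0,0,0),(180,62,255),(236,122,292,172)); n,l,st,ce=cv2.connectedComponentsWithStats(m)
i=1+np.argmax(st[1:,4]); print(st[i]); h=(l==i).astype(np.uint8)
ys,xs=np.nonzero(h); w=worldpts(c,np.c_[xs,ys],.010)
print("hub x front",w[:,0].max()-.021,"y centre",(w[:,1].min()+w[:,1].max())/2,"width y",np.ptp(w[:,1]))
hd=onz(c,262.8,204.1,.042)[:2]; print("handle",hd)
# bar
b=mask(c,(12,150,60),(35,255,255),(0,150,130,190)); B=big(b); print(cv2.contourArea(B),cv2.minAreaRect(B)); print(cv2.minAreaRect(worldpts(c,B,.006).astype(np.float32)))
r_=mask(c,(0,0,170),(180,40,255),(375,200,455,245)); Q=big(r_); print(cv2.minAreaRect(worldpts(c,Q,.048).astype(np.float32)))
E
```

```text
[248 132  30  40 768]
hub x front 0.5002060440696489 y centre 0.13433397718943305 width y 0.036058610726160414
handle [0.44276634 0.12826684]Traceback (most recent call last):
  File "<stdin>", line 9, in <module>
  File "h.py", line 27, in big
    def big(m): return max(cv2.findContours(m,cv2.RETR_EXTERNAL,cv2.CHAIN_APPROX_NONE)[0],key=cv2.contourArea)
                       ~~~^^^^^^^^^^^^^^^^^^^^^^^^^^^^^^^^^^^^^^^^^^^^^^^^^^^^^^^^^^^^^^^^^^^^^^^^^^^^^^^^^^^^
ValueError: max() iterable argument is empty
```

Request:
send_rows(
  series=[
    [[17, -5, 10], 0, 0.7],
    [[34, -10, 30], 0, 0.65],
    [[51, -17, 60], 0, 0.65],
    [[51.5, -17, 90], 0, 0.65],
    [[51.5, -17, 118], 0, 0.65],
    [[51.5, -17, 118], 0, 0.65],
    [[51.5, -17, 118], 0, 0.65],
    [[51.5, -17, 118], 0, 0.65],
  ],
)

```text
clock: 30.17
eef_pos: [0.5023, 0.1332, 0.1026]
tool_rot: [-3.141, -0.001, 0.087]
ft_force: [1.3, -0.5, 0.5]
width: 0.0608
gripper_force: 0.0
```

```bash
python3 - <<'E'
from h import *
c=cap("wrist"); go((.501,.1338,.018,.09)); hsv=cv2.cvtColor(c["img"],cv2.COLOR_RGB2HSV)
u,v=proj(c,(.501,.1338,.014)); print(u,v); u,v=int(u),int(v)
print(hsv[v,u-45:u+46:5].tolist()); print(hsv[v-45:v+46:5,u].tolist())
m=mask(c,(0,0,0),(180,62,255),(u-40,v-40,u+40,v+32)); n,l,st,ce=cv2.connectedComponentsWithStats(m); i=1+np.argmax(st[1:,4]); print(st[i])
hullfit(c,(l==i).astype(np.uint8)*255,0,.014)
E
```

```text
t 30.2 pos [0.5028 0.1334 0.1031] rot [-3.141e+00 -3.000e-03  8.700e-02] F [ 0.3  0.2 -0.9] w 0.0614
shift [-2.  -0.5 85.1] turn -0.003
276.71590849269745 223.8662972526722
[[15, 104, 120], [15, 104, 118], [15, 106, 118], [16, 106, 118], [15, 104, 118], [15, 76, 108], [108, 15, 84], [15, 85, 93], [15, 104, 115], [15, 106, 118], [16, 104, 118], [15, 95, 115], [108, 15, 84], [13, 46, 106], [15, 102, 145], [15, 102, 147], [15, 100, 148], [15, 101, 147], [15, 100, 146]]
[[15, 102, 117], [15, 106, 108], [15, 103, 106], [15, 102, 112], [12, 31, 82], [107, 16, 112], [107, 16, 112], [15, 33, 109], [15, 105, 122], [15, 106, 118], [15, 99, 121], [15, 100, 120], [110, 11, 71], [113, 13, 77], [110, 14, 112], [109, 17, 120], [107, 16, 141], [109, 15, 188], [108, 16, 186]]
[ 257  198   40   57 1518]
rear/front x -0.0297 0.0177 y -0.0176 0.0162 img rect [56. 39.] 90.0
```

Request:
send_rows(
  series=[
    [[-2.7, -0.6, 30], 0, 0.65],
    [[-2.7, -0.6, 60], 0, 0.65],
    [[-2.7, -0.6, 78], 0, 0.65],
    [[-2.7, -0.6, 86], 0, 0.65],
    [[-2.7, -0.6, 86], 0, 0.4],
    [[-2.7, -0.6, 86], 0, 0.1],
    [[-2.7, -0.6, 86], 0, 0.1],
    [[-2.7, -0.6, 86], 0, 0.1],
  ],
  grip_force=35,
)

```text
clock: 30.88
eef_pos: [0.5002, 0.1342, 0.017]
tool_rot: [-3.141, -0.003, 0.087]
ft_force: [1.1, -0.6, -0.4]
width: 0.0383
gripper_force: 0.0
```

Request:
send_rows(
  series=[
    [[0, 0, 0], 0, 0.1],
    [[0, 0, 0], 0, 0.1],
    [[0, 0, 0], 0, 0.1],
    [[0, 0, 0], 0, 0.1],
    [[0, 0, 0], 0, 0.1],
  ],
)

```text
clock: 31.3
eef_pos: [0.5, 0.1341, 0.0168]
tool_rot: [-3.141, -0.002, 0.087]
ft_force: [-0.2, -0.1, 7.7]
width: 0.0335
gripper_force: 35.0
```

```bash
python3 - <<'E'
from h import *
go()
E
```

```text
t 31.3 pos [0.5    0.1341 0.0168] rot [-3.141e+00 -2.000e-03  8.700e-02] F [-0.2 -0.1  7.7] w 0.0335
```

Request:
send_rows(
  series=[
    [[0, 0, -25], 0, 0.1],
    [[0, 0, -60], 0, 0.1],
    [[0, 0, -95], 0, 0.1],
    [[-10, 0, -125], 0, 0.1],
    [[-25, 0, -150], -0.05, 0.1],
    [[-40, 0, -170], -0.12, 0.1],
    [[-45, 0, -183], -0.24, 0.1],
    [[-45, 0, -183], -0.36, 0.1],
  ],
)

```text
clock: 31.97
eef_pos: [0.454, 0.1302, 0.2014]
tool_rot: [3.14, -0.004, 0.453]
ft_force: [1.0, -0.0, -1.2]
width: 0.0338
gripper_force: 35.0
```

Request:
send_rows(
  series=[
    [[-8, 14, 0], -0.12, 0.1],
    [[-16, 28, 0], -0.24, 0.1],
    [[-24, 42, 0], -0.36, 0.1],
    [[-32, 56, 0], -0.48, 0.1],
    [[-40, 70, 0], -0.6, 0.1],
    [[-48, 84, 0], -0.72, 0.1],
    [[-56, 98, 0], -0.84, 0.1],
    [[-65, 113, 0], -0.96, 0.1],
  ],
)

```text
clock: 32.63
eef_pos: [0.4441, -0.0008, 0.1987]
tool_rot: [3.141, 0.0, 1.413]
ft_force: [0.5, -1.0, -1.3]
width: 0.0335
gripper_force: 35.0
```

Request:
send_rows(
  series=[
    [[-15, 2, 0], -0.12, 0.1],
    [[-30, 5, 0], -0.24, 0.1],
    [[-45, 7, 0], -0.36, 0.1],
    [[-60, 10, 0], -0.48, 0.1],
    [[-75, 12, 0], -0.6, 0.1],
    [[-90, 15, 0], -0.72, 0.1],
    [[-105, 17, 0], -0.84, 0.1],
    [[-118, 20, 0], -0.96, 0.1],
  ],
)

```text
clock: 33.3
eef_pos: [0.4441, -0.1211, 0.1986]
tool_rot: [-3.14, 0.0, 2.372]
ft_force: [-0.3, 0.5, -1.8]
width: 0.0336
gripper_force: 35.0
```

```bash
python3 - <<'E'
from h import *
go((.541,-.244,.17,2.81))
E
```

```text
t 33.3 pos [ 0.4441 -0.1211  0.1986] rot [-3.14   0.     2.372] F [-0.3  0.5 -1.8] w 0.0336
shift [-155.1  -20.8   28.6] turn -0.438
```

Request:
send_rows(
  series=[
    [[-25, -3, 0], -0.12, 0.1],
    [[-55, -7, 0], -0.24, 0.1],
    [[-85, -11, 0], -0.36, 0.1],
    [[-115, -15, 0], -0.438, 0.1],
    [[-140, -18, 10], -0.438, 0.1],
    [[-154, -20, 28], -0.438, 0.1],
    [[-154, -20, 28], -0.438, 0.1],
    [[-154, -20, 28], -0.438, 0.1],
  ],
)

```text
clock: 33.97
eef_pos: [0.5397, -0.2418, 0.1694]
tool_rot: [3.141, -0.003, 2.804]
ft_force: [-1.3, 0.5, -1.2]
width: 0.0338
gripper_force: 35.0
```

Request:
send_rows(
  series=[
    [[0, 0, 0], 0, 0.1],
    [[0, 0, 0], 0, 0.1],
  ],
)

```text
clock: 34.13
eef_pos: [0.5408, -0.2405, 0.1716]
tool_rot: [-3.142, 0.001, 2.807]
ft_force: [-0.3, -0.4, -2.1]
width: 0.0337
gripper_force: 35.0
```

```bash
python3 - <<'E'
from h import *
c=cap("wrist"); go((.4895,-.227,.15,2.81)); s=telemetry.sense(); R=Ro.from_euler("xyz",s["tool_rot"]).as_matrix()
P=lambda x,y,z: proj(c,s["eef_pos"]+R@np.array([x,y,z])).round(1)
zt=.0028
print("front top",P(.021,0,zt),"front bot",P(.021,0,zt+.014),"ctr",P(0,0,zt),"bore rear/front top",P(-.0102,0,zt)[1],P(.0102,0,zt)[1],"keyend",P(-.0156,0,zt)[1])
hsv=cv2.cvtColor(c["img"],cv2.COLOR_RGB2HSV)
u=int(P(0,0,zt)[0]); print("col",u,[(v,hsv[v,u].tolist()) for v in range(212,300,3)])
t=proj(c,(.4895,-.227,.098)); print("tip pred",t); a,b=t.astype(int)
m=mask(c,(0,0,95),(180,40,255),(a-20,b-20,a+20,b+20)); n,l,st,ce=cv2.connectedComponentsWithStats(m); i=1+np.argmax(st[1:,4]); print(st[i],ce[i])
print([hsv[b,k].tolist() for k in range(a-24,a+25,4)])
E
```

```text
t 34.2 pos [ 0.5409 -0.2407  0.1716] rot [-3.141e+00  1.000e-03  2.807e+00] F [-0.6 -0.  -0.9] w 0.0336
shift [53.1 -4.  21.6] turn -0.003
front top [277.7 232.6] front bot [277.7 225.1] ctr [277.6 266.3] bore rear/front top 281.9 250.2 keyend 290.0
col 277 [(212, [16, 104, 188]), (215, [15, 107, 184]), (218, [15, 105, 195]), (221, [16, 101, 194]), (224, [15, 98, 177]), (227, [113, 11, 95]), (230, [105, 11, 94]), (233, [105, 17, 123]), (236, [105, 16, 130]), (239, [109, 16, 131]), (242, [109, 16, 131]), (245, [105, 16, 130]), (248, [108, 10, 128]), (251, [16, 103, 166]), (254, [15, 105, 158]), (257, [15, 107, 165]), (260, [15, 104, 193]), (263, [21, 84, 243]), (266, [22, 79, 245]), (269, [22, 82, 244]), (272, [22, 79, 244]), (275, [22, 80, 244]), (278, [15, 91, 213]), (281, [105, 16, 93]), (284, [105, 16, 94]), (287, [110, 16, 94]), (290, [105, 15, 101]), (293, [107, 15, 122]), (296, [109, 15, 134]), (299, [110, 16, 146])]
tip pred [272.50160633 161.88631234]
[252 141  40  32 899] [272.02669633 154.21134594]
[[108, 145, 139], [90, 6, 46], [75, 8, 62], [30, 6, 84], [150, 4, 230], [0, 0, 247], [0, 0, 247], [0, 0, 247], [0, 1, 242], [150, 6, 215], [0, 0, 87], [60, 3, 94], [108, 142, 182]]
```

Request:
send_rows(
  series=[
    [[26, -2, 0], 0, 0.1],
    [[53, -3.5, 0], 0, 0.1],
    [[53, -3.5, 0], 0, 0.1],
    [[53, -3.5, 20], 0, 0.1],
    [[53, -3.5, 37], 0, 0.1],
    [[53, -3.5, 50], 0, 0.1],
    [[53, -3.5, 53], 0, 0.1],
    [[53, -3.5, 53], 0, 0.1],
  ],
)

```text
clock: 34.85
eef_pos: [0.4895, -0.2271, 0.1171]
tool_rot: [3.142, -0.001, 2.806]
ft_force: [-0.7, -0.2, -0.6]
width: 0.0335
gripper_force: 35.0
```

```bash
python3 - <<'E'
from h import *
go((.4897,-.227,.096,2.81))
E
```

```text
t 34.9 pos [ 0.4895 -0.2271  0.1171] rot [ 3.142e+00 -1.000e-03  2.806e+00] F [-0.7 -0.2 -0.6] w 0.0335
shift [-0.2  0.2 21.1] turn -0.004
```

Request:
send_rows(
  series=[
    [[0, 0, 3], 0, 0.1],
    [[0, 0, 6], 0, 0.1],
    [[0, 0, 9], 0, 0.1],
    [[0, 0, 12], 0, 0.1],
    [[0, 0, 15], 0, 0.1],
    [[0, 0, 17], 0, 0.1],
    [[0, 0, 17], 0, 0.1],
  ],
)

```text
clock: 35.43
eef_pos: [0.4896, -0.2274, 0.1]
tool_rot: [3.141, -0.0, 2.805]
ft_force: [0.8, 0.7, -1.4]
width: 0.0335
gripper_force: 35.0
```

Request:
send_rows(
  series=[
    [[0, 0, 1.5], 0, 0.1],
    [[0, 0, 3], 0, 0.1],
    [[0, 0, 3], 0, 0.1],
    [[0, 0, 3], 0, 0.1],
  ],
)

```text
clock: 35.77
eef_pos: [0.4898, -0.2275, 0.0974]
tool_rot: [3.141, 0.0, 2.805]
ft_force: [0.2, 0.9, -2.8]
width: 0.0335
gripper_force: 35.0
```

Request:
send_rows(
  series=[
    [[0, 0, 1.5], 0.1, 0.1],
    [[0, 0, 1.5], 0.22, 0.1],
    [[0, 0, 1.5], 0.34, 0.1],
    [[0, 0, 1.5], 0.46, 0.1],
    [[0, 0, 1.5], 0.58, 0.1],
    [[0, 0, 1.5], 0.7, 0.1],
    [[0, 0, 1.5], 0.82, 0.1],
    [[0, 0, 1.5], 0.94, 0.1],
  ],
)

```text
clock: 36.43
eef_pos: [0.491, -0.226, 0.0961]
tool_rot: [3.139, -0.001, 1.86]
ft_force: [2.3, 3.5, -4.4]
width: 0.0335
gripper_force: 35.0
```

Request:
send_rows(
  series=[
    [[0, 0, 0], 0.06, 0.1],
    [[0, 0, 0], 0.12, 0.1],
    [[0, 0, 0], 0.18, 0.1],
    [[0, 0, 0], 0.24, 0.1],
    [[0, 0, 0], 0.28, 0.1],
    [[0, 0, 0], 0.28, 0.1],
  ],
)

```text
clock: 36.93
eef_pos: [0.4911, -0.2264, 0.0962]
tool_rot: [3.139, -0.001, 1.585]
ft_force: [2.9, 2.3, -3.9]
width: 0.0337
gripper_force: 35.0
```

```bash
python3 - <<'E'
from h import *
s=telemetry.sense(); print(s["torque"].round(2),s["qpos"].round(2)); go()
E
```

```text
[ 0.53 -0.78  0.08] [ 0.75  0.71 -0.56  1.93  0.59  0.68 -0.17]
t 36.9 pos [ 0.4911 -0.2264  0.0962] rot [ 3.139e+00 -1.000e-03  1.585e+00] F [ 2.9  2.3 -3.9] w 0.0337
```

Request:
send_rows(
  series=[
    [[0, 0, 0], 0.05, 0.1],
    [[0, 0, 0], 0.1, 0.1],
    [[0, 0, 0], 0.15, 0.1],
    [[0, 0, 0], 0.2, 0.1],
    [[0, 0, 0], 0.25, 0.1],
    [[0, 0, 0], 0.25, 0.1],
  ],
)

```text
clock: 37.43
eef_pos: [0.491, -0.2269, 0.0962]
tool_rot: [3.14, -0.001, 1.336]
ft_force: [3.5, 2.4, -2.4]
width: 0.0339
gripper_force: 35.0
```

```bash
python3 - <<'E'
from h import *
s=telemetry.sense(); print(s["torque"].round(2)); go()
E
```

```text
[ 0.39 -0.77  0.08]
t 37.4 pos [ 0.491  -0.2269  0.0962] rot [ 3.140e+00 -1.000e-03  1.336e+00] F [ 3.5  2.4 -2.4] w 0.0339
```

Request:
send_rows(
  series=[
    [[0, 0, 0], 0.05, 0.1],
    [[0, 0, 0], 0.1, 0.1],
    [[0, 0, 0], 0.15, 0.1],
    [[0, 0, 0], 0.2, 0.1],
    [[0, 0, 0], 0.2, 0.1],
  ],
)

```text
clock: 37.85
eef_pos: [0.4907, -0.2272, 0.0962]
tool_rot: [3.14, -0.001, 1.136]
ft_force: [2.3, 1.8, -3.1]
width: 0.0337
gripper_force: 35.0
```

```bash
python3 - <<'E'
from h import *
s=telemetry.sense(); print(s["torque"].round(2)); go()
E
```

```text
[ 0.31 -0.8   0.02]
t 37.9 pos [ 0.4907 -0.2272  0.0962] rot [ 3.140e+00 -1.000e-03  1.136e+00] F [ 2.3  1.8 -3.1] w 0.0337
```

Request:
send_rows(
  series=[
    [[0, 0, 0], 0.04, 0.1],
    [[0, 0, 0], 0.08, 0.1],
    [[0, 0, 0], 0.12, 0.1],
    [[0, 0, 0], 0.12, 0.1],
  ],
)

```text
clock: 38.18
eef_pos: [0.4906, -0.2274, 0.0962]
tool_rot: [3.14, -0.001, 1.017]
ft_force: [3.1, 1.3, -2.7]
width: 0.0338
gripper_force: 35.0
```

```bash
python3 - <<'E'
from h import *
s=telemetry.sense(); print(s["torque"].round(2)); go()
E
```

```text
[ 0.33 -0.85  0.06]
t 38.2 pos [ 0.4906 -0.2274  0.0962] rot [ 3.140e+00 -1.000e-03  1.017e+00] F [ 3.1  1.3 -2.7] w 0.0338
```

Request:
send_rows(
  series=[
    [[0, 0, 0], 0.05, 0.1],
    [[0, 0, 0], 0.1, 0.1],
    [[0, 0, 0], 0.15, 0.1],
    [[0, 0, 0], 0.15, 0.1],
  ],
)

```text
clock: 38.52
eef_pos: [0.4905, -0.2276, 0.0962]
tool_rot: [3.14, -0.001, 0.868]
ft_force: [3.6, 0.4, -2.2]
width: 0.0336
gripper_force: 35.0
```

```bash
python3 - <<'E'
from h import *
s=telemetry.sense(); print(s["torque"].round(2)); go()
for n in ("top","scene"):
    c=cap(n); h=mask(c,(0,120,60),(6,255,255))|mask(c,(170,120,60),(180,255,255)); q,l,st,ce=cv2.connectedComponentsWithStats(h)
    print(n,"axis seat",proj(c,(.4895,-.227,.03)).round(1),"axis120",proj(c,(.4895,-.227,.118)).round(1),[(ce[i].round(1).tolist(),int(st[i,4])) for i in range(1,q) if np.hypot(*(ce[i]-proj(c,(.4895,-.227,.08))))<60])
E
```

```text
[ 0.2  -0.88  0.26]
t 38.5 pos [ 0.4905 -0.2276  0.0962] rot [ 3.14e+00 -1.00e-03  8.68e-01] F [ 3.6  0.4 -2.2] w 0.0336
top axis seat [377.7 207. ] axis120 [384.1 204.9] []
scene axis seat [390.8 297.6] axis120 [394.2 267.3] [([401.7, 285.2], 82), ([395.0, 301.0], 10)]
```

Request:
send_rows(
  series=[
    [[0, 0, 0], 0.03, 0.1],
    [[0, 0, 0], 0.06, 0.1],
    [[0, 0, 0], 0.06, 0.1],
  ],
)

```text
clock: 38.87
eef_pos: [0.4906, -0.2277, 0.0962]
tool_rot: [3.14, -0.001, 0.805]
ft_force: [4.4, 0.7, -1.1]
width: 0.0336
gripper_force: 35.1
```

```bash
python3 - <<'E'
from h import *
s=telemetry.sense(); print(s["torque"].round(2)); go()
c=cap("scene"); h=mask(c,(0,120,60),(6,255,255))|mask(c,(170,120,60),(180,255,255)); q,l,st,ce=cv2.connectedComponentsWithStats(h)
for i in range(1,q):
    if abs(ce[i][0]-395)<40 and abs(ce[i][1]-290)<40: print(ce[i].round(1),st[i]); 
    if abs(ce[i][0]-395)<8 and st[i,4]<40: p=onz(c,*ce[i],.035); d=p[:2]-[.4895,-.227]; print("lug",np.arctan2(d[1],d[0]),np.hypot(*d))
E
```

```text
[ 0.   -1.31  0.61]
t 38.9 pos [ 0.4906 -0.2277  0.0962] rot [ 3.14e+00 -1.00e-03  8.05e-01] F [ 4.4  0.7 -1.1] w 0.0336
[400.2 285.1] [397 278   8  15  84]
[395.2 301.1] [394 300   3   4   9]
lug -2.0547735732353 0.02084567670042549
```

The torque has risen to 0.6 N·m and the lug has turned about 1.72 rad, so the shaft is at its stop. Releasing.

Request:
send_rows(
  series=[
    [[0, 0, 0], 0, 0.6],
    [[0, 0, 0], 0, 0.6],
    [[0, 0, 0], 0, 0.6],
    [[0, 0, 0], 0, 0.6],
    [[0, 0, 0], 0, 0.6],
    [[0, 0, 0], 0, 0.6],
    [[0, 0, 0], 0, 0.6],
  ],
)

```text
clock: 39.5
eef_pos: [0.4894, -0.2276, 0.0959]
tool_rot: [-3.141, 0.0, 0.804]
ft_force: [0.2, 0.8, -0.5]
width: 0.0561
gripper_force: 0.0
```

Request:
send_rows(
  series=[
    [[0, 0, -20], 0, 0.6],
    [[0, 0, -50], 0, 0.6],
    [[0, 0, -85], 0, 0.6],
    [[0, 0, -115], 0, 0.6],
    [[0, 0, -125], 0, 0.6],
    [[0, 0, -125], 0, 0.6],
  ],
)

```text
clock: 40.0
eef_pos: [0.4914, -0.2282, 0.2236]
tool_rot: [3.136, -0.002, 0.804]
ft_force: [-0.2, -0.0, -0.5]
width: 0.0565
gripper_force: 0.0
```

```bash
python3 - <<'E'
from h import *
go((.44,0,.22,.1)); c=cap("scene"); h=mask(c,(0,120,60),(6,255,255))|mask(c,(170,120,60),(180,255,255)); q,l,st,ce=cv2.connectedComponentsWithStats(h)
for i in range(1,q):
    if abs(ce[i][0]-395)<40 and abs(ce[i][1]-290)<40: print(ce[i].round(1),st[i]); 
for a in (-2.34,-2.2,-2.1): print(a,"handle mid pred",proj(c,(.4895+.06*np.cos(a),-.227+.06*np.sin(a),.1085)).round(1))
c=cap("wrist"); h=mask(c,(0,120,60),(6,255,255))|mask(c,(170,120,60),(180,255,255)); q,l,st,ce=cv2.connectedComponentsWithStats(h)
for i in range(1,q):
    if st[i,4]>60: p=onz(c,*ce[i],.12); d=p[:2]-[.4895,-.227]; print(ce[i].round(1),st[i,4],"r",np.hypot(*d).round(4),np.arctan2(d[1],d[0]).round(3))
E
```

```text
t 40.0 pos [ 0.4914 -0.2282  0.2236] rot [ 3.136e+00 -2.000e-03  8.040e-01] F [-0.2 -0.  -0.5] w 0.0565
shift [ 128.7 -195.3    2.8] turn 0.704
[402.8 285.4] [400 279   7  14  77]
[395.2 301.1] [394 300   3   4   9]
-2.34 handle mid pred [399.6 286. ]
-2.2 handle mid pred [403.3 285.8]
-2.1 handle mid pred [405.8 285.4]
[284.7 272.5] 345 r 0.0546 -2.193
```

The crank is seated and rests at about -2.2 rad, and the lug did not move. Next, the bar and the rest.

Request:
send_rows(
  series=[
    [[15, -23, 0], -0.1, 1],
    [[32, -48, 0], -0.2, 1],
    [[48, -73, 0], -0.32, 1],
    [[64, -98, 0], -0.44, 1],
    [[75, -115, -20], -0.56, 1],
    [[75, -115, -40], -0.68, 1],
    [[75, -115, -50], -0.77, 1],
    [[75, -115, -50], -0.77, 1],
  ],
)

```text
clock: 40.77
eef_pos: [0.4591, -0.0933, 0.2709]
tool_rot: [3.141, -0.001, 1.578]
ft_force: [0.5, -0.2, -0.7]
width: 0.0941
gripper_force: 0.0
```

```bash
python3 - <<'E'
from h import *
c=cap("wrist"); go((.4545,.377,.2,1.57)); hsv=cv2.cvtColor(c["img"],cv2.COLOR_RGB2HSV)
u,v=proj(c,(.431,-.042,.048)); print(u,v); u,v=int(u),int(v)
b=mask(c,(105,120,50),(130,255,255),(max(u-70,0),max(v-70,0),u+70,min(v+70,419))); B=cv2.convexHull(big(b)); 
print("foot",cv2.minAreaRect(worldpts(c,B,.008).astype(np.float32)))
w=mask(c,(0,0,130),(180,60,255),(max(u-60,0),max(v-60,0),u+60,min(v+60,419))); n,l,st,ce=cv2.connectedComponentsWithStats(w)
for i in range(1,n):
    if st[i,4]>100:
        ys,xs=np.nonzero(l==i); print(st[i],cv2.minAreaRect(worldpts(c,np.c_[xs,ys],.048).astype(np.float32)))
E
```

```text
t 40.8 pos [ 0.4584 -0.0939  0.2699] rot [-3.140e+00 -1.000e-03  1.573e+00] F [ 0.4  0.3 -0.3] w 0.0939
shift [470.8  -3.   70.3] turn 0.003
255.1579750946511 149.2517692241562
foot ((0.4517706632614136, -0.047011829912662506), (0.0662083551287651, 0.018530646339058876), 81.6452407836914)
[247 122  27  59 726] ((0.4359358251094818, -0.04508780315518379), (0.07123350352048874, 0.020404649898409843), 78.96601104736328)
```

```bash
python3 - <<'E'
from h import *
c=cap("wrist"); hsv=cv2.cvtColor(c["img"],cv2.COLOR_RGB2HSV)
a=np.radians(79); L=np.array([np.cos(a),np.sin(a)]); N=np.array([np.sin(a),-np.cos(a)])
for off in (-.02,0.0,.02):
    print(off,[(round(t*1000),hsv[tuple(proj(c,(*(np.array([.4359,-.0451])+off*L+t*N),.048)).round().astype(int)[::-1])].tolist()[1:]) for t in np.arange(-.014,.0145,.002)])
print([(round(t*1000),hsv[tuple(proj(c,(*(np.array([.4335,-.0451])+t*L),.048)).round().astype(int)[::-1])].tolist()[1:]) for t in np.arange(-.042,.043,.004)])
E
```

```text
-0.02 [(-14, [1, 236]), (-12, [27, 217]), (-10, [143, 196]), (-8, [76, 199]), (-6, [9, 231]), (-4, [0, 242]), (-2, [0, 242]), (0, [0, 242]), (2, [0, 242]), (4, [0, 242]), (6, [8, 212]), (8, [62, 170]), (10, [151, 203]), (12, [151, 208]), (14, [151, 206])]
0.0 [(-14, [153, 209]), (-12, [152, 199]), (-10, [146, 196]), (-8, [78, 202]), (-6, [0, 241]), (-4, [0, 242]), (-2, [0, 242]), (0, [0, 242]), (2, [0, 242]), (4, [0, 240]), (6, [47, 159]), (8, [126, 152]), (10, [153, 205]), (12, [152, 207]), (14, [152, 206])]
0.02 [(-14, [152, 211]), (-12, [151, 199]), (-10, [80, 203]), (-8, [8, 230]), (-6, [0, 242]), (-4, [0, 242]), (-2, [0, 242]), (0, [0, 242]), (2, [0, 242]), (4, [1, 236]), (6, [80, 141]), (8, [145, 148]), (10, [152, 206]), (12, [152, 210]), (14, [151, 209])]
[(-42, [103, 144]), (-38, [101, 142]), (-34, [21, 194]), (-30, [0, 242]), (-26, [0, 242]), (-22, [0, 242]), (-18, [0, 242]), (-14, [0, 242]), (-10, [0, 242]), (-6, [0, 242]), (-2, [0, 242]), (2, [0, 242]), (6, [0, 242]), (10, [0, 242]), (14, [0, 242]), (18, [0, 242]), (22, [0, 242]), (26, [0, 242]), (30, [0, 242]), (34, [3, 234]), (38, [101, 225]), (42, [102, 224])]
```

The ledge centre is at about (0.435,-0.044), lying along 81.5°. Now to the bar.

Request:
send_rows(
  series=[
    [[30, 0, 0], 0, 1],
    [[68, 0, 0], 0, 1],
    [[106, 0, 0], 0, 1],
    [[144, 0, 0], 0, 1],
    [[182, 0, 0], 0, 1],
    [[220, 0, 0], 0, 1],
    [[258, 0, 0], 0, 1],
    [[296, 0, 0], 0, 1],
  ],
)

```text
clock: 41.53
eef_pos: [0.4567, 0.203, 0.2689]
tool_rot: [-3.138, 0.002, 1.571]
ft_force: [0.2, 0.4, -0.1]
width: 0.0943
gripper_force: 0.0
```

Request:
send_rows(
  series=[
    [[38, 0, 0], 0, 0.6],
    [[76, 0, 10], 0, 0.5],
    [[114, 0, 30], 0, 0.5],
    [[145, 0, 55], 0, 0.5],
    [[145, 0, 80], 0, 0.5],
    [[145, 0, 80], 0, 0.5],
    [[145, 0, 80], 0, 0.5],
    [[145, 0, 80], 0, 0.5],
  ],
)

```text
clock: 42.2
eef_pos: [0.4575, 0.346, 0.1908]
tool_rot: [-3.141, 0.001, 1.572]
ft_force: [1.3, 0.9, 0.4]
width: 0.0474
gripper_force: 0.0
```

```bash
python3 - <<'E'
from h import *
c=cap("wrist"); go(); hsv=cv2.cvtColor(c["img"],cv2.COLOR_RGB2HSV)
u,v=proj(c,(.4545,.377,.012)); print(u,v)
for x in (.43,.44,.444,.448,.452,.456,.46,.464,.468,.475,.49): 
    print(x,[hsv[tuple(proj(c,(x,y,.012)).round().astype(int)[::-1])].tolist() for y in (.35,.377,.4)])
E
```

```text
t 42.2 pos [0.458  0.3463 0.1917] rot [3.141 0.    1.572] F [-0.5  0.  -0.6] w 0.0471
275.17738278386804 170.7881590851897
0.43 [[19, 61, 221], [17, 76, 215], [18, 99, 229]]
0.44 [[16, 84, 139], [19, 93, 238], [17, 99, 226]]
0.444 [[15, 104, 154], [19, 94, 239], [20, 92, 238]]
0.448 [[15, 105, 150], [19, 95, 238], [18, 98, 236]]
0.452 [[17, 130, 186], [27, 95, 242], [26, 99, 237]]
0.456 [[17, 131, 189], [29, 86, 244], [30, 82, 244]]
0.46 [[17, 130, 183], [29, 88, 244], [29, 84, 244]]
0.464 [[16, 99, 154], [17, 102, 228], [18, 105, 225]]
0.468 [[15, 102, 153], [20, 90, 241], [20, 90, 240]]
0.475 [[15, 105, 153], [20, 93, 238], [18, 97, 235]]
0.49 [[15, 103, 169], [20, 92, 239], [16, 102, 222]]
```

```bash
python3 - <<'E'
from h import *
c=cap("wrist")
m=mask(c,(16,117,60),(20,255,255))|mask(c,(24,70,200),(34,255,255)); 
k=np.zeros_like(m); q=np.array([proj(c,(x,y,.012)) for x,y in [(.43,.27),(.48,.27),(.48,.47),(.43,.47)]]).astype(np.int32); cv2.fillPoly(k,[q],255); m&=k
m=cv2.morphologyEx(m,cv2.MORPH_OPEN,np.ones((3,3))); m=cv2.morphologyEx(m,cv2.MORPH_CLOSE,np.ones((9,9)))
B=big(m); w=worldpts(c,B,.012); print(cv2.minAreaRect(w.astype(np.float32)),w.min(0),w.max(0))
for y in (.32,.35,.38,.41,.43):
    s=w[abs(w[:,1]-y)<.003]; print(y,s[:,0].min().round(4),s[:,0].max().round(4)) if len(s) else 0
E
```

```text
((0.4567015469074249, 0.3727952837944031), (0.12760072946548462, 0.011818000115454197), 87.84771728515625) [0.45034105 0.30918889] [0.46375815 0.43638373]
0.32 0.4504 0.4597
0.35 0.4505 0.4607
0.38 0.4517 0.4628
0.41 0.4529 0.4637
0.43 0.4529 0.4636
```

Request:
send_rows(
  series=[
    [[13, -1, 30], 0.037, 0.4],
    [[26.5, -1.3, 65], 0.037, 0.4],
    [[26.5, -1.3, 100], 0.037, 0.4],
    [[26.5, -1.3, 135], 0.037, 0.4],
    [[26.5, -1.3, 160], 0.037, 0.4],
    [[26.5, -1.3, 172], 0.037, 0.4],
    [[26.5, -1.3, 173], 0.037, 0.4],
    [[26.5, -1.3, 173], 0.037, 0],
  ],
)

```text
clock: 42.97
eef_pos: [0.4566, 0.3739, 0.0189]
tool_rot: [3.141, -0.001, 1.537]
ft_force: [-0.1, -0.7, -0.1]
width: 0.0339
gripper_force: 0.0
```

Request:
send_rows(
  series=[
    [[0, 0, 0], 0, 0],
    [[0, 0, 0], 0, 0],
    [[0, 0, 0], 0, 0],
    [[0, 0, 0], 0, 0],
    [[0, 0, 0], 0, 0],
    [[0, 0, 0], 0, 0],
    [[0, 0, 0], 0, 0],
    [[0, 0, 0], 0, 0],
  ],
)

```text
clock: 43.63
eef_pos: [0.4567, 0.3743, 0.0195]
tool_rot: [3.139, -0.001, 1.538]
ft_force: [-1.0, -1.6, 8.5]
width: 0.0113
gripper_force: 35.0
```

```bash
python3 - <<'E'
from h import *
print(telemetry.sense()["gripper_force"]); go((.45,.10,.14,1.42),(.435,-.044,.14,1.422))
E
```

```text
35.00414550304413
t 43.6 pos [0.4567 0.3743 0.0195] rot [ 3.139e+00 -1.000e-03  1.538e+00] F [-1.  -1.6  8.5] w 0.0113
shift [-274.2    2.7 -120.9] turn 0.118
shift [-418.7   -7.5 -121.1] turn 0.116
```

Request:
send_rows(
  series=[
    [[0, 0, -25], 0, 0],
    [[0, 0, -60], 0, 0],
    [[0, 0, -95], 0, 0],
    [[-20, 0, -125], 0.02, 0],
    [[-50, 0, -140], 0.05, 0],
    [[-88, 0, -140], 0.08, 0],
    [[-126, 0, -140], 0.116, 0],
    [[-164, 0, -140], 0.116, 0],
  ],
)

```text
clock: 44.3
eef_pos: [0.4501, 0.2083, 0.1587]
tool_rot: [3.14, -0.0, 1.421]
ft_force: [-0.5, -0.6, -1.5]
width: 0.0117
gripper_force: 35.0
```

```bash
python3 - <<'E'
from h import *
go((.435,-.044,.14,1.422))
E
```

```text
t 44.3 pos [0.4501 0.2083 0.1587] rot [ 3.14  -0.     1.421] F [-0.5 -0.6 -1.5] w 0.0117
shift [-251.7   22.7   18.7] turn -0.001
```

Request:
send_rows(
  series=[
    [[-36, 4, 0], 0, 0],
    [[-72, 8, 0], 0, 0],
    [[-108, 12, 0], 0, 0],
    [[-144, 16, 0], 0, 0],
    [[-180, 20, 0], 0, 0],
    [[-215, 22, 5], 0, 0],
    [[-242, 22, 12], 0, 0],
    [[-242, 22, 18], 0, 0],
  ],
)

```text
clock: 44.97
eef_pos: [0.4342, -0.0394, 0.1394]
tool_rot: [-3.14, 0.005, 1.413]
ft_force: [-0.2, 0.4, -1.2]
width: 0.0119
gripper_force: 35.0
```

Request:
send_rows(
  series=[
    [[0, 0, 0], 0, 0],
    [[0, 0, 0], 0, 0],
    [[0, 0, 0], 0, 0],
  ],
)

```text
clock: 45.22
eef_pos: [0.4367, -0.0313, 0.1404]
tool_rot: [3.141, -0.001, 1.424]
ft_force: [0.0, -0.2, -1.0]
width: 0.0111
gripper_force: 35.0
```

```bash
python3 - <<'E'
from h import *
c=cap("wrist"); go((.435,-.044,.0685,1.422)); hsv=cv2.cvtColor(c["img"],cv2.COLOR_RGB2HSV)
w=mask(c,(0,0,225),(180,20,255)); n,l,st,ce=cv2.connectedComponentsWithStats(w)
p=proj(c,(.435,-.044,.048)); print(p)
for i in range(1,n):
    if st[i,4]>60 and np.hypot(*(ce[i]-p))<70:
        ys,xs=np.nonzero(l==i); print(st[i],cv2.minAreaRect(worldpts(c,np.c_[xs,ys],.048).astype(np.float32)))
E
```

```text
t 45.3 pos [ 0.4367 -0.0312  0.1404] rot [ 3.140e+00 -1.000e-03  1.424e+00] F [-0.6 -0.6 -0.5] w 0.0113
shift [-13.    0.1  71.9] turn 0.002
[277.75138514 234.94437145]
```

Request:
send_rows(
  series=[
    [[-6, 0, 20], 0, 0],
    [[-12, 0, 40], 0, 0],
    [[-12, 0, 58], 0, 0],
    [[-12, 0, 66], 0, 0],
    [[-12, 0, 69], 0, 0],
    [[-12, 0, 71], 0, 0],
    [[-12, 0, 71], 0, 0],
    [[-12, 0, 71], 0, 0],
  ],
)

```text
clock: 45.93
eef_pos: [0.435, -0.0442, 0.0696]
tool_rot: [3.14, -0.0, 1.422]
ft_force: [0.2, 0.2, -0.7]
width: 0.0115
gripper_force: 35.0
```

```bash
python3 - <<'E'
from h import *
go((.435,-.044,.0675,1.422))
E
```

```text
t 45.9 pos [ 0.435  -0.0442  0.0696] rot [ 3.14  -0.     1.422] F [ 0.2  0.2 -0.7] w 0.0115
shift [ 0.2 -0.1  2.1] turn 0.0
```

Request:
send_rows(
  series=[
    [[0, 0, 1], 0, 0],
    [[0, 0, 2], 0, 0],
    [[0, 0, 2.5], 0, 0],
    [[0, 0, 2.5], 0, 0],
  ],
)

```text
clock: 46.27
eef_pos: [0.4348, -0.0447, 0.0674]
tool_rot: [3.14, 0.0, 1.422]
ft_force: [-1.6, 0.1, 9.2]
width: 0.0115
gripper_force: 35.0
```

Contact at 9 N. Releasing gently, then rising.

Request:
send_rows(
  series=[
    [[0, 0, -0.5], 0, 0.15],
    [[0, 0, -0.5], 0, 0.2],
    [[0, 0, -0.5], 0, 0.3],
    [[0, 0, -0.5], 0, 0.4],
    [[0, 0, -0.5], 0, 0.4],
    [[0, 0, -0.5], 0, 0.4],
    [[0, 0, -0.5], 0, 0.4],
    [[0, 0, -0.5], 0, 0.4],
  ],
)

```text
clock: 46.93
eef_pos: [0.4343, -0.0446, 0.0669]
tool_rot: [-3.141, -0.0, 1.422]
ft_force: [-0.4, -0.3, -0.5]
width: 0.0377
gripper_force: 0.0
```

Request:
send_rows(
  series=[
    [[0, 0, -20], 0, 0.4],
    [[0, 0, -45], 0, 0.4],
    [[0, 0, -80], 0, 0.4],
    [[0, 0, -110], 0, 0.4],
    [[0, 0, -140], 0, 0.4],
    [[0, 0, -140], 0, 0.4],
    [[0, 0, -140], 0, 0.4],
  ],
)

```text
clock: 47.52
eef_pos: [0.4352, -0.045, 0.2081]
tool_rot: [3.138, 0.001, 1.421]
ft_force: [-0.0, 0.5, -0.1]
width: 0.0377
gripper_force: 0.0
```

```bash
python3 - <<'E'
from h import *
c=cap("wrist"); go()
m=mask(c,(16,117,60),(20,255,255))|mask(c,(22,70,150),(34,255,255)); k=np.zeros_like(m)
q=np.array([proj(c,(.435+x,-.044+y,.06)) for x,y in [(-.035,-.1),(.03,-.1),(.035,.1),(-.03,.1)]]).astype(np.int32); cv2.fillPoly(k,[q],255); m&=k
m=cv2.morphologyEx(m,cv2.MORPH_OPEN,np.ones((3,3))); B=big(m)
for z in (.0,.054,.06): print(z,cv2.minAreaRect(worldpts(c,B,z).astype(np.float32)))
h=mask(c,(0,120,60),(6,255,255))|mask(c,(170,120,60),(180,255,255))
t=cap("scene"); h=mask(t,(0,120,60),(6,255,255))|mask(t,(170,120,60),(180,255,255)); q,l,st,ce=cv2.connectedComponentsWithStats(h)
for i in range(1,q):
    if abs(ce[i][0]-395)<40 and abs(ce[i][1]-290)<40: print(ce[i].round(1),st[i])
E
```

```text
t 47.6 pos [ 0.4342 -0.0451  0.207 ] rot [3.141e+00 1.000e-03 1.421e+00] F [ 0.6  0.4 -0.8] w 0.0376
0.0 ((0.43158024549484253, -0.06170143187046051), (0.1533452272415161, 0.014239468611776829), 81.66667175292969)
0.054 ((0.43380019068717957, -0.047830305993556976), (0.13113819062709808, 0.01217736303806305), 81.66667938232422)
0.06 ((0.43404680490493774, -0.04628906399011612), (0.12867073714733124, 0.011948228813707829), 81.66666412353516)
[403.2 284.9] [400 278   7  15  80]
[395. 301.] [393 300   4   4  10]
```

```bash
python3 -c "
from workcell import ticket
print(ticket.job_done())"
```

```text
the job is handed in; nothing more can be done
None
```

I handed the job in at about 48 s on the robot's clock; the hand-in returned no verdict. All three collars are keyed and home on the shaft, the crank is seated on top and wound clockwise to the stop, the bar lies on the ledge, and the hand is clear.

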